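# Pack out the cheese press

## Task

Tip the tub's loose lid up at one edge, lift it off and lay it right side up, flat on the bench beside the tub. Then take packers from the tub and slide them into the cheese press one upon another, flat on the block of the mould that stands in it and home against the two rear rods, until the gap under the foot is closed: the last one goes in tight and lifts the sprung foot a little. Finish while still gripping that last packer, holding the stack in place under the foot; leave the cheeses, the pitcher and the brush where they are.

Things in the scene. Friction and masses are not known exactly. Their poses are not given: they have to be found in the camera images.
- tub: white plastic tub, fixed to the bench, outside 188 (x) x 140 (y) x 66 mm high, walls and floor 5 mm; holds four packers in one pile, lying flat with their tabs towards the tub's -x end. Origin: centre of its underside on the bench
- lid: loose white lid, about 200 g, 200 (x) x 152 (y) x 17 mm: a 5 mm plate with a 12 mm high skirt (4 mm thick) hanging round the tub's rim with 2 mm play. Flat pull tab 30 mm wide, 7 mm thick, x = -100 to -131 mm, 10 to 17 mm above the origin. Origin: lid's centre at the skirt's lower edge (54 mm up when on the tub, 0 when flat on the bench, skirt down); z up
- packer_1: white plastic packer, about 80 g: a plate 90 (x) x 70 (y) x 12 mm thick, x = -35 to +55 mm, its +x edge rounded (radius 6 mm) to lead in, with a flat handle tab 30 mm wide, 7 mm thick, from x = -35 to -97 mm, 2.5 to 9.5 mm above the underside. Origin in the underside, on the pressing axis when home; z up. Starts flat in the tub, at the bottom of the pile
- packer_2: white plastic packer, about 80 g: a plate 90 (x) x 70 (y) x 12 mm thick, x = -35 to +55 mm, its +x edge rounded (radius 6 mm) to lead in, with a flat handle tab 30 mm wide, 7 mm thick, from x = -35 to -97 mm, 2.5 to 9.5 mm above the underside. Origin in the underside, on the pressing axis when home; z up. Starts flat in the tub, second from the bottom of the pile
- packer_3: white plastic packer, about 80 g: a plate 90 (x) x 70 (y) x 12 mm thick, x = -35 to +55 mm, its +x edge rounded (radius 6 mm) to lead in, with a flat handle tab 30 mm wide, 7 mm thick, from x = -35 to -97 mm, 2.5 to 9.5 mm above the underside. Origin in the underside, on the pressing axis when home; z up. Starts flat in the tub, third from the bottom of the pile
- packer_4: white plastic packer, about 80 g: a plate 90 (x) x 70 (y) x 12 mm thick, x = -35 to +55 mm, its +x edge rounded (radius 6 mm) to lead in, with a flat handle tab 30 mm wide, 7 mm thick, from x = -35 to -97 mm, 2.5 to 9.5 mm above the underside. Origin in the underside, on the pressing axis when home; z up. Starts flat in the tub, at the top of the pile
- press: stainless press, fixed. Origin on the bench below the pressing axis; z up; open front at -x. Base x -75 to +90, y -130 to +130 mm, 30 mm high; round 16 mm posts at x 0, y -105 and +105 mm; two round 12 mm rear rods at x +61, y -25 and +25 mm, which stop the packers when home; crossbar 34 (x) x 250 (y) mm, 263 to 295 mm up; T-handle along y up to 358 mm
- foot_face (a point): centre of the flat underside of the press's round sprung foot, on the pressing axis, 172.5 mm above the bench while nothing lifts it. The foot is 84 mm across; its underside is flat out to 24 mm radius, then bevelled upwards, 8 mm up at the 42 mm outer radius, so that a packer 2 to 5 mm too high for the space left rides under it and lifts it
- press_foot (a joint): how far the foot is lifted off its lower stop, m: 0 at rest, up to 0.02. Foot and spring push down with about 3.4 N plus 0.8 N per mm of lift; driving a tight packer home takes some 3 to 15 N along the press's +x
- mould_low: the less full mould: a white perforated round mould, 98 mm across (104 mm at the rim) and 95 mm high, closed by a follower with a raised square block, 62 x 62 mm, standing about 15 mm proud of the rim. It does not move. Origin: centre of its underside. One of the two moulds stands centred in the press, the other on the wire rack; which is which changes
- mould_low_block_top (a point): centre of the top of that mould's square block, where packers lie. How full the mould in the press is decides how many packers the gap takes
- mould_full: the fuller mould: a white perforated round mould, 98 mm across (104 mm at the rim) and 95 mm high, closed by a follower with a raised square block, 62 x 62 mm, standing about 27 mm proud of the rim. It does not move. Origin: centre of its underside. One of the two moulds stands centred in the press, the other on the wire rack; which is which changes
- mould_full_block_top (a point): centre of the top of that mould's square block
- cheese_1: bystander: small white cheese, 62 mm across, 36 mm high, on the wire rack; origin at its underside
- cheese_2: bystander: a second such cheese on the wire rack
- pitcher: bystander: stainless mug, 90 mm across, 120 mm high, on the bench; origin at its underside
- brush: bystander: flat brush with a wooden handle lying on the bench; origin at its underside
Mind the look-alikes: they are no part of the job. What is shaped like the tub but red is not meant.

How it is judged:
On the way, in this order (a step that is already met when the one before it is completed fails the run):
1. the lid is tipped up (more than about 7 degrees) with one edge still on the tub (angle between lid's own z axis and vertical above 0.12 rad and contact force between lid and tub above 0.03 N), for 0.1 s.
2. the lid lies flat on the bench beside the tub, let go (height (world z) of lid below 0.012 m and angle between lid's own z axis and vertical below 0.08 rad and horizontal distance between lid and tub above 0.12 m and contact force between the fingers and lid below 0.1 N), for 0.2 s.
3. a first packer lies flat on the mould's block under the foot (((horizontal distance between packer_1 and foot_face below 0.015 m and angle between packer_1's own z axis and vertical below 0.06 rad and height (world z) of packer_1 above 0.11 m) or (horizontal distance between packer_2 and foot_face below 0.015 m and angle between packer_2's own z axis and vertical below 0.06 rad and height (world z) of packer_2 above 0.11 m) or (horizontal distance between packer_3 and foot_face below 0.015 m and angle between packer_3's own z axis and vertical below 0.06 rad and height (world z) of packer_3 above 0.11 m) or (horizontal distance between packer_4 and foot_face below 0.015 m and angle between packer_4's own z axis and vertical below 0.06 rad and height (world z) of packer_4 above 0.11 m))), for 0.2 s.
At the end, for the whole second after the job is handed in: Top packer gripped (over 3 N), under the foot within 15 mm; foot lifted over 1 mm; stack bears on the mould (over 3.3 N); each packer flat (3.4 deg) and on the axis within 15 mm, or over 100 mm clear of the axis; lid flat on the bench, off the tub, let go (all of step 2 and value of joint press_foot above 0.001 m and ((horizontal distance between mould_low_block_top and foot_face below 0.02 m and contact force between mould_low and anything else above 3.3 N) or (horizontal distance between mould_full_block_top and foot_face below 0.02 m and contact force between mould_full and anything else above 3.3 N)) and ((distance between packer_1 and foot_face below 0.0195 m and contact force between the fingers and packer_1 above 3 N and linear speed of packer_1 below 0.02 m/s) or (distance between packer_2 and foot_face below 0.0195 m and contact force between the fingers and packer_2 above 3 N and linear speed of packer_2 below 0.02 m/s) or (distance between packer_3 and foot_face below 0.0195 m and contact force between the fingers and packer_3 above 3 N and linear speed of packer_3 below 0.02 m/s) or (distance between packer_4 and foot_face below 0.0195 m and contact force between the fingers and packer_4 above 3 N and linear speed of packer_4 below 0.02 m/s)) and ((horizontal distance between packer_1 and foot_face below 0.015 m and angle between packer_1's own z axis and vertical below 0.06 rad and height (world z) of packer_1 above 0.11 m) or horizontal distance between packer_1 and foot_face above 0.1 m) and ((horizontal distance between packer_2 and foot_face below 0.015 m and angle between packer_2's own z axis and vertical below 0.06 rad and height (world z) of packer_2 above 0.11 m) or horizontal distance between packer_2 and foot_face above 0.1 m) and ((horizontal distance between packer_3 and foot_face below 0.015 m and angle between packer_3's own z axis and vertical below 0.06 rad and height (world z) of packer_3 above 0.11 m) or horizontal distance between packer_3 and foot_face above 0.1 m) and ((horizontal distance between packer_4 and foot_face below 0.015 m and angle between packer_4's own z axis and vertical below 0.06 rad and height (world z) of packer_4 above 0.11 m) or horizontal distance between packer_4 and foot_face above 0.1 m)); the arm keeps its last pose, push and grip.
It fails at once if the cheese is disturbed (moved more than 40 mm) (distance of cheese_1 from where it was at the start of the episode above 0.04 m).
It fails at once if the cheese is disturbed (moved more than 40 mm) (distance of cheese_2 from where it was at the start of the episode above 0.04 m).
It fails at once if the pitcher is disturbed (moved more than 40 mm) (distance of pitcher from where it was at the start of the episode above 0.04 m).
It fails at once if the brush is disturbed (moved more than 40 mm) (distance of brush from where it was at the start of the episode above 0.04 m).
It also fails if it takes over 72 s, if anything falls off the work surface, if the arm or the gripper's body presses on something with over 40 N, if the wrist force passes 120 N, or if a joint passes its speed limit or range.

## Robot

A 6-joint arm with a two-finger parallel gripper is mounted at the origin on the work surface. World frame = base frame: x ahead of the robot, y to its left, z up, the work surface at z = 0. Lengths are in m, angles in rad, forces in N, time in s.
With the tool pointing down it reaches from about 0.325 to 0.875 m from the base axis. Payload 4.4 kg.
Tool frame: the origin (TCP) lies at the centre of the arm's flange, where the gripper is bolted on; the fingertips stand 173 mm ahead of it and the grasp point (between the pads) lies 155 mm ahead of it; z points along the fingers, y is the line along which they close (so a half turn about z gives the same grasp; the last joint's range is limited). The gripper opens to 85 mm and grips with 20 to 120 N. Pads are 22 mm wide; open, the fingers measure 114 mm over their backs; the gripper's body (76 mm by 85 mm) begins 54 mm behind the grasp point. The pads swing forward as they close: fully open they stand 13 mm farther back than shut.
Start: joints at [1.179, 0.207, 1.542, -0, 1.393, -0.15], TCP at [0.138, 0.558, 0.405] pointing down, gripper open.
Joint ranges: [-2.73, 2.73], [-0.86, 2.22], [0.23, 2.46], [-1.11, 4.25], [0.08, 2.63], [-2.82, 2.82]. Speed limits (rad/s): [2.79, 2.79, 3.14, 3.14, 3.14, 3.14].

## Interface

Orientations are given as a rotation vector (axis times angle).
In Python, from plant import arm gives the robot as it stands.
- The arm moves only by the tool apply_moves, never from a script. Its argument "moves" is a list of rows, each an object of numbers: "x", "y", "z": the shift along the tool's x, y, z as a fraction of full scale; "ax", "ay", "az": the turn, a rotation vector about the tool's x, y, z as a fraction of full scale; "jaw": the gripper command: -1 is fully open, 1 is shut, values between are in proportion. A call has exactly 8 rows; each row shifts and turns the commanded pose from where the row before left it, along the tool's axes as they then stand; what a row does not reach is not made up. Full scale, the value 1, is 0.5 m for a shift and 180 degrees for a turn. A row lasts 1/8 s, in which the tool goes at most 62.5 mm and 10.7 degrees, less where a joint would pass 70% of its speed; a pose out of reach is approached as far as the arm can. A call with a number of a shift or a turn outside -1 to 1 is refused whole. A call with a gripper value outside its range is refused whole. The fingers move at their own pace and stop on an object; "newtons" is the grip in N (left out, the last holds). Time passes only in rows, so rows that do not move let the fingers close, or fill a call up. It gives the time, the measured TCP pose, the force, the opening and the grip force at its end, in the units of the state.
- arm.read_state(): the state, without advancing time (a new reading comes with each control period).
- arm.snapshot(name): name is "scene" or "top"; returns the picture (420x560x3 uint8, red, green, blue); there is no depth.
- arm.camera_model(name): a dict with "mtx" (3x3 intrinsics, pixels), "distortion" ([k1, k2, p1, p2, k3] as OpenCV has them; the pictures are not rectified), "rvec" (rotation vector, rad) and "tvec" (3), from world to camera coordinates, as OpenCV has them. Camera axes: x right, y down, z forward; pixel columns grow to the right and rows downward; lengths in m; the calibration is good to about 2 mm. A picture is of the moment at which its call begins. camera_model takes no time and is no camera call.
- arm.finish_job(): hands the job in; it is judged then, once.
Trained networks look in the newest picture that a camera, given by its name, has taken for a name from the list of things; names that differ only in an ending like _2 or _b are one class to them, and where a whole thing is asked for, a point or a joint stands for the part that bears it (a point fixed in the world has none). Each returns a list of dicts, best first, with "score" (0 to 1); they miss things now and then, are a little off and sometimes report something else, mostly with a low value. They report only what shows in the picture. A call takes as long as a camera call. They do not tell look-alikes from the thing itself.
- arm.search_frame(camera, thing): "location" ([x, y, z] in m, in the coordinates of the camera as it stood for that picture, good to about 4 mm: the middle of the surface that is visible of it).
- arm.trace(camera, thing): "mask" (420x560 bool, what is visible of it).
- arm.tip_of(camera, thing): "location" ([x, y, z] in m, in the coordinates of the camera as it stood for that picture, good to about 4 mm: a listed point, or the origin of a listed thing).
The state is a dict: "time": time; "joint_positions": joint angles; "dq": joint speeds; "effort": joint torques, N m; "ee_pos": TCP position; "orientation": TCP orientation; "force": force on the tool from outside, world axes, zero at the start; "wrist_torque": the same for the moment, N m; "width": finger opening in m; "finger_force": force on a finger pad.
Only numpy, scipy, OpenCV 4.12 (cv2) and the standard library are available. Lean on these libraries where they do the work, as an engineer would, in place of code of your own. Each camera call takes 0.05 s, during which the arm holds its last target. There are 200 camera calls.

## Working session

There is one attempt and no reset: what is moved stays moved. The work goes in short steps, Python scripts to look and compute and a tool call to move; the robot and the scene stay as the last step left them, time stands still between calls to the robot, and variables do not carry over. Pictures are saved under pics/ and viewed, at most 10 in all, crops included, and the job is handed in when it is done.

Besides the shell and the picture viewer there is one more tool, called after "Request:" as name(argument=value, ...) on one line, values as JSON. apply_moves: Moves the arm, as the interface text tells. Its arguments: {"type":"object","properties":{"moves":{"type":"array","items":{"type":"object","properties":{"x":{"type":"number"},"y":{"type":"number"},"z":{"type":"number"},"ax":{"type":"number"},"ay":{"type":"number"},"az":{"type":"number"},"jaw":{"type":"number"}}}},"newtons":{"type":"number"}},"required":["moves"]}

```bash
mkdir -p pics; ls; cat > h.py <<'E'
import numpy as np, cv2
from plant import arm
def snap(c,name=None):
    im=np.array(arm.snapshot(c))
    if name: cv2.imwrite('pics/'+name,im[:,:,::-1])
    return im
def cw(c,p):
    m=arm.camera_model(c);R=cv2.Rodrigues(np.array(m['rvec'],float))[0]
    return R.T@(np.array(p)-np.array(m['tvec']).ravel())
def px(c,P):
    m=arm.camera_model(c)
    return cv2.projectPoints(np.array(P,float).reshape(-1,3),np.array(m['rvec'],float),np.array(m['tvec'],float),np.array(m['mtx']),np.array(m['distortion'],float))[0].reshape(-1,2)
def atz(c,uv,z):
    m=arm.camera_model(c);R=cv2.Rodrigues(np.array(m['rvec'],float))[0]
    n=cv2.undistortPoints(np.array(uv,float).reshape(-1,1,2),np.array(m['mtx']),np.array(m['distortion'],float)).reshape(-1,2)
    C=-R.T@np.array(m['tvec']).ravel(); out=[]
    for a in n:
        d=R.T@np.array([a[0],a[1],1]); out.append(C+d*(z-C[2])/d[2])
    return np.array(out)
E
python3 - <<'E'
from h import *
a=snap('scene','s0.png');b=snap('top','t0.png')
for c in ('scene','top'):
    m=arm.camera_model(c);R=cv2.Rodrigues(np.array(m['rvec'],float))[0];print(c,-R.T@np.array(m['tvec']).ravel())
    for t in ('lid','tub','press','foot_face','mould_low_block_top','mould_full_block_top','mould_low','mould_full','pitcher','brush','cheese_1'):
        print(t,[(np.round(cw(c,d['location']),3).tolist(),round(d['score'],2)) for d in arm.tip_of(c,t)[:3]])
s=arm.read_state();print(s)
E
```

```text
pics
scene [0.79628096 0.91226033 0.99532932]
lid [([0.569, 0.122, 0.054], 0.79)]
tub [([0.563, 0.117, -0.006], 0.77), ([0.45, 0.513, -0.0], 0.7)]
press [([0.597, -0.172, -0.001], 0.81)]
foot_face [([0.599, -0.167, 0.171], 0.56), ([0.595, -0.166, 0.137], 0.29)]
mould_low_block_top [([0.595, -0.17, 0.139], 0.59)]
mould_full_block_top [([0.768, 0.058, 0.144], 0.72)]
mould_low [([0.6, -0.169, 0.027], 0.68), ([0.692, -0.433, -0.001], 0.53), ([0.574, 0.12, 0.055], 0.39)]
mould_full [([0.768, 0.059, 0.028], 0.64), ([0.563, 0.118, -0.003], 0.28)]
pitcher [([0.693, -0.436, -0.005], 0.72), ([0.765, 0.058, 0.027], 0.56)]
brush [([0.358, -0.38, -0.004], 0.75), ([0.597, -0.174, 0.169], 0.63)]
cheese_1 [([0.763, 0.24, 0.026], 0.59), ([0.763, 0.169, 0.028], 0.57)]
top [0.46371754 0.05699787 1.41571524]
lid [([0.564, 0.112, 0.056], 0.85)]
tub [([0.45, 0.516, -0.001], 0.72), ([0.351, -0.38, -0.001], 0.28)]
press [([0.593, -0.176, 0.004], 0.89)]
foot_face [([0.597, -0.172, 0.174], 0.71), ([0.352, -0.38, -0.002], 0.61)]
mould_low_block_top [([0.589, -0.172, 0.139], 0.56)]
mould_full_block_top [([0.768
[... 267 characters left out ...]
 0.164, 0.031], 0.86)]
{'time': 1.2, 'joint_positions': array([ 1.17849819e+00,  2.06622441e-01,  1.54146699e+00, -8.00912274e-06,
        1.39347887e+00, -1.50489428e-01]), 'dq': array([-0.00133764,  0.00032685, -0.00044546,  0.00085158,  0.0002529 ,
        0.00076883]), 'effort': array([-3.38937753e-04, -3.83046341e+01, -2.91977674e+01, -2.23054326e-04,
        7.70196766e-04, -1.63298802e-05]), 'ee_pos': array([0.13770265, 0.55828776, 0.4046846 ]), 'orientation': array([3.78903617e-01, 3.11864517e+00, 3.35422359e-05]), 'force': array([-0.63906445,  0.40918591, -0.64294888]), 'wrist_torque': array([-0.0358619 ,  0.03651689, -0.00099959]), 'finger_force': 0.0, 'width': 0.08534481287999306}
```

View pics/s0.png

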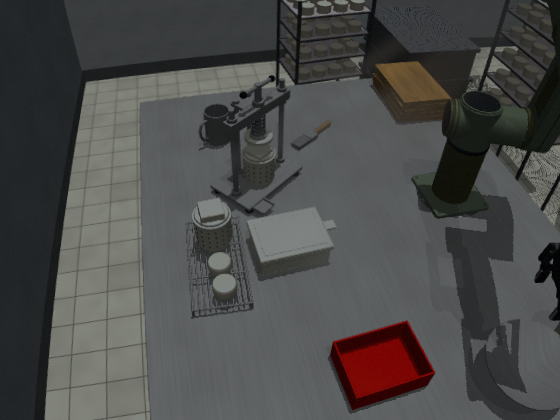

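View pics/t0.png

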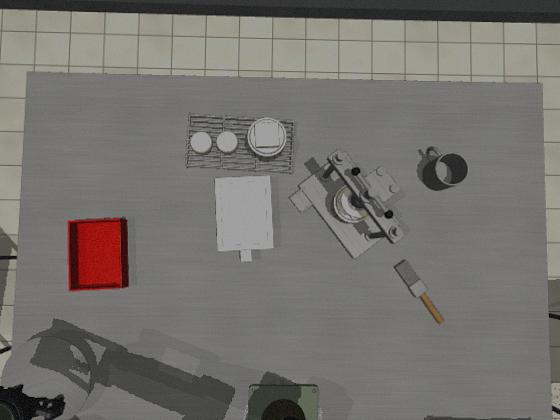

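The red tub (scene 383,362; top 98,254) is the look-alike. The white tub with its lid and tab is at scene (290,238), top (244,215). The press is turned, with its foot near top (350,203). I'll confirm both in one crop.

```bash
python3 - <<'E'
from h import *
a=cv2.imread('pics/s0.png')[60:290,180:350];b=cv2.imread('pics/t0.png')[130:275,205:415]
a=cv2.resize(a,None,fx=2.5,fy=2.5,interpolation=cv2.INTER_CUBIC)
b=cv2.resize(b,None,fx=1.8,fy=1.8,interpolation=cv2.INTER_CUBIC)
c=np.zeros((600,a.shape[1]+b.shape[1],3),np.uint8);c[:a.shape[0],:a.shape[1]]=a;c[:b.shape[0],a.shape[1]:]=b
print(c.shape);cv2.imwrite('pics/c1.png',c[:, :800])
E
```

```text
(600, 803, 3)
```

View pics/c1.png

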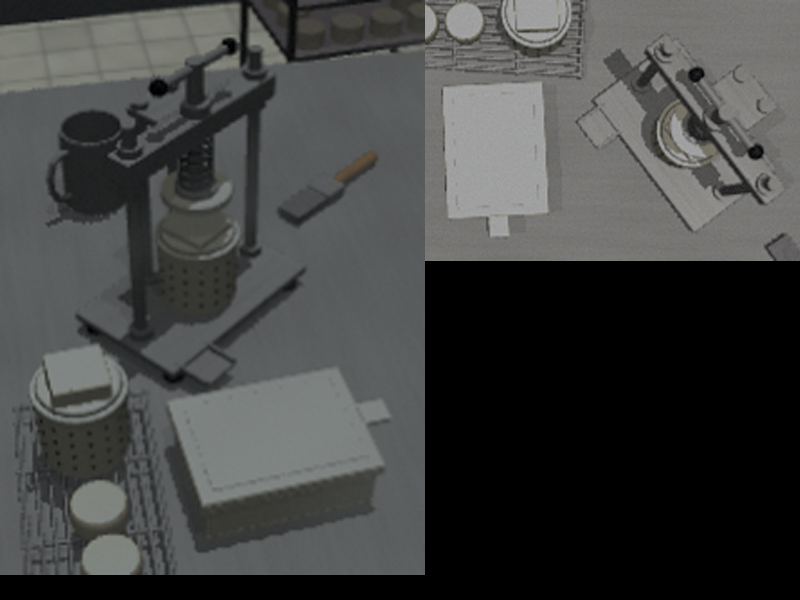

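The white tub's lid has its tab at crop (375,411), toward the robot. The press's open front, with the spout at (210,362), faces the tub. The rack mould's block stands visibly taller, so mould_low is in the press: gap 32.5 mm, so three packers. Next I'll fit the press and lid poses.

```bash
python3 - <<'E'
from h import *
from scipy.optimize import least_squares
top=lambda p:np.array(p)/1.8+[205-425/1.8,130]
sc=lambda p:np.array(p)/2.5+[180,60]
P=[('top',(592,100),(-.075,.13,.03)),('top',(697,230),(-.075,-.13,.03)),('top',(668,48),(0,.105,.3)),('top',(765,185),(0,-.105,.3)),
('scene',(173,373),(-.075,.13,.025)),('scene',(78,313),(.09,.13,.03)),('scene',(305,265),(-.075,-.13,.03)),('scene',(130,150),(0,.105,.3)),('scene',(255,62),(0,-.105,.3))]
def fit(P,x0):
    def res(p):
        c,s=np.cos(p[2]),np.sin(p[2]);r=[]
        for cam,uv,q in P:
            w=[p[0]+c*q[0]-s*q[1],p[1]+s*q[0]+c*q[1],q[2]]
            r.append(px(cam,w)[0]-(top(uv) if cam=='top' else sc(uv)))
        return np.ravel(r)
    o=least_squares(res,x0,loss='soft_l1');print(np.round(o.x,4),np.degrees(o.x[2]),np.round(res(o.x).reshape(-1,2),1).tolist())
fit(P,[.595,-.17,-.87])
L=[('top',(443,87),(.1,.076,.071)),('top',(542,83),(.1,-.076,.071)),('top',(548,213),(-.1,-.076,.071)),('top',(449,218),(-.1,.076,.071)),('top',(499,235),(-.131,0,.071)),
('scene',(170,402),(.1,.076,.071)),('scene',(340,372),(.1,-.076,.071)) ,('scene',(383,463),(-.1,.076,.071))]
L=[('top',)+l[1:] if l[0]=='top' else l for l in L]
fit(L[:5],[.565,.115,0])
# mask-based
for t in('lid','press'):
    d=arm.trace('top',t)[0];m=d['mask'].astype(np.uint8);print(t,d['score'],m.sum())
    if t=='lid':
        m2=cv2.morphologyEx(m,cv2.MORPH_OPEN,np.ones((21,21),np.uint8))
        c=max(cv2.findContours(m2,0,2)[0],key=cv2.contourArea);b=cv2.boxPoints(cv2.minAreaRect(c));w=atz('top',b,.071);print(w.round(4).tolist(),w.mean(0))
        tab=m&~cv2.dilate(m2,np.ones((5,5),np.uint8)); v,u=np.nonzero(tab);print(u.mean(),v.mean(),atz('top',[(u.mean(),v.mean())],.071))
E
```

```text
[ 0.5939 -0.1718 -0.9072] -51.97690868595865 [[-0.1, -0.7], [-1.7, 1.0], [-1.7, 1.5], [1.4, -1.2], [0.2, 0.1], [-1.5, -1.5], [0.6, -1.3], [-0.1, -1.9], [-0.3, 2.2]]
[0.5656 0.1145 0.062 ] 3.5495402688788227 [[-0.4, -0.7], [0.4, -0.9], [0.6, 0.3], [-0.9, 0.3], [0.2, 1.0]]
lid 0.91 4300
[[0.6625, 0.1954, 0.071], [0.6652, 0.0405, 0.071], [0.4693, 0.0377, 0.071], [0.4673, 0.191, 0.071]] [0.56610294 0.11615914 0.071     ]
245.6504854368932 255.83495145631068 [[0.45007264 0.10837257 0.071     ]]
press 0.67 6088
```

```bash
cat >> h.py <<'E'
from scipy.spatial.transform import Rotation as Ro
def RT(yaw,tilt=0): # tilt>0: rotation about tool-frame-aligned y (world y after yaw), tip points to -x
    return Ro.from_euler('z',yaw)*Ro.from_euler('y',tilt)*Ro.from_matrix(np.diag([-1.,1,-1]))
def plan(wps,start=None):
    """wps: (pos,R,rows,jaw)"""
    s=arm.read_state(); p=np.array(s['ee_pos']);R=Ro.from_rotvec(s['orientation'])
    if start: p,R=np.array(start[0],float),start[1]
    rows=[]
    for q,Q,n,j in wps:
        p0,R0=p.copy(),R; dv=(R0.inv()*Q).as_rotvec()
        for k in range(1,n+1):
            tp=p0+(np.array(q)-p0)*k/n; tR=R0*Ro.from_rotvec(dv*k/n)
            d=np.round(R.inv().apply(tp-p)/.5,3); a=np.round((R.inv()*tR).as_rotvec()/np.pi,4)
            rows.append(dict(x=d[0],y=d[1],z=d[2],ax=a[0],ay=a[1],az=a[2],jaw=j))
            p=p+R.apply(d*.5); R=R*Ro.from_rotvec(a*np.pi)
    for i,r in enumerate(rows):
        if i%8==0: print('--')
        print({k:float(v) for k,v in r.items() if v!=0 or k=='jaw'})
    print('end',p.round(4))
E
python3 - <<'E'
from h import *
R=RT(.05)
g=[.4477,.1085]
plan([(g+[.30],R,10,-1),(g+[.234],R,3,-1),(g+[.234],R,3,1)])
E
```

```text
--
{'x': -0.082, 'y': -0.072, 'z': 0.021, 'az': -0.0093, 'jaw': -1.0}
{'x': -0.079, 'y': -0.075, 'z': 0.021, 'az': -0.0093, 'jaw': -1.0}
{'x': -0.078, 'y': -0.077, 'z': 0.021, 'az': -0.0093, 'jaw': -1.0}
{'x': -0.075, 'y': -0.08, 'z': 0.021, 'az': -0.0092, 'jaw': -1.0}
{'x': -0.072, 'y': -0.081, 'z': 0.021, 'az': -0.0093, 'jaw': -1.0}
{'x': -0.071, 'y': -0.084, 'z': 0.021, 'az': -0.0093, 'jaw': -1.0}
{'x': -0.068, 'y': -0.086, 'z': 0.021, 'az': -0.0093, 'jaw': -1.0}
{'x': -0.065, 'y': -0.087, 'z': 0.021, 'az': -0.0093, 'jaw': -1.0}
--
{'x': -0.063, 'y': -0.09, 'z': 0.02, 'az': -0.0093, 'jaw': -1.0}
{'x': -0.06, 'y': -0.091, 'z': 0.021, 'az': -0.0093, 'jaw': -1.0}
{'z': 0.044, 'jaw': -1.0}
{'z': 0.044, 'jaw': -1.0}
{'z': 0.044, 'jaw': -1.0}
{'jaw': 1.0}
{'jaw': 1.0}
{'jaw': 1.0}
end [0.4478 0.1084 0.2342]
```

Request:
apply_moves(moves=[{"x": -0.082, "y": -0.072, "z": 0.021, "az": -0.0093, "jaw": -1}, {"x": -0.079, "y": -0.075, "z": 0.021, "az": -0.0093, "jaw": -1}, {"x": -0.078, "y": -0.077, "z": 0.021, "az": -0.0093, "jaw": -1}, {"x": -0.075, "y": -0.08, "z": 0.021, "az": -0.0092, "jaw": -1}, {"x": -0.072, "y": -0.081, "z": 0.021, "az": -0.0093, "jaw": -1}, {"x": -0.071, "y": -0.084, "z": 0.021, "az": -0.0093, "jaw": -1}, {"x": -0.068, "y": -0.086, "z": 0.021, "az": -0.0093, "jaw": -1}, {"x": -0.065, "y": -0.087, "z": 0.021, "az": -0.0093, "jaw": -1}], newtons=80)

```text
$.moves[0]: bad value
```

Request:
apply_moves(moves=[{"x": -0.063, "y": -0.09, "z": 0.02, "az": -0.0093, "jaw": -1}, {"x": -0.06, "y": -0.091, "z": 0.021, "az": -0.0093, "jaw": -1}, {"z": 0.044, "jaw": -1}, {"z": 0.044, "jaw": -1}, {"z": 0.044, "jaw": -1}, {"jaw": 1}, {"jaw": 1}, {"jaw": 1}])

```text
$.moves[0]: bad value
```

Request:
apply_moves(moves=[{"x": -0.082, "y": -0.072, "z": 0.021, "ax": 0, "ay": 0, "az": -0.0093, "jaw": -1}, {"x": -0.079, "y": -0.075, "z": 0.021, "ax": 0, "ay": 0, "az": -0.0093, "jaw": -1}, {"x": -0.078, "y": -0.077, "z": 0.021, "ax": 0, "ay": 0, "az": -0.0093, "jaw": -1}, {"x": -0.075, "y": -0.08, "z": 0.021, "ax": 0, "ay": 0, "az": -0.0092, "jaw": -1}, {"x": -0.072, "y": -0.081, "z": 0.021, "ax": 0, "ay": 0, "az": -0.0093, "jaw": -1}, {"x": -0.071, "y": -0.084, "z": 0.021, "ax": 0, "ay": 0, "az": -0.0093, "jaw": -1}, {"x": -0.068, "y": -0.086, "z": 0.021, "ax": 0, "ay": 0, "az": -0.0093, "jaw": -1}, {"x": -0.065, "y": -0.087, "z": 0.021, "ax": 0, "ay": 0, "az": -0.0093, "jaw": -1}], newtons=80)

```text
time: 2.3
ee_pos: [0.3866, 0.197, 0.3208]
orientation: [0.012, 3.14, 0.001]
force: [0.7, 1.8, 0.1]
width: 0.0854
finger_force: 0.0
```

Request:
apply_moves(moves=[{"x": -0.063, "y": -0.09, "z": 0.02, "ax": 0, "ay": 0, "az": -0.0093, "jaw": -1}, {"x": -0.06, "y": -0.091, "z": 0.021, "ax": 0, "ay": 0, "az": -0.0093, "jaw": -1}, {"x": 0, "y": 0, "z": 0.044, "ax": 0, "ay": 0, "az": 0, "jaw": -1}, {"x": 0, "y": 0, "z": 0.044, "ax": 0, "ay": 0, "az": 0, "jaw": -1}, {"x": 0, "y": 0, "z": 0.044, "ax": 0, "ay": 0, "az": 0, "jaw": -1}, {"x": 0, "y": 0, "z": 0, "ax": 0, "ay": 0, "az": 0, "jaw": 1}, {"x": 0, "y": 0, "z": 0, "ax": 0, "ay": 0, "az": 0, "jaw": 1}, {"x": 0, "y": 0, "z": 0, "ax": 0, "ay": 0, "az": 0, "jaw": 1}])

```text
time: 3.3
ee_pos: [0.4484, 0.1085, 0.2354]
orientation: [-0.079, 3.138, 0.0]
force: [0.6, -0.6, 0.2]
width: 0.0321
finger_force: 0.0
```

```bash
python3 - <<'E'
from h import *
im=snap('scene','s1.png');cv2.imwrite('pics/c2.png',cv2.resize(im[150:320,200:400,::-1],None,fx=3,fy=3))
print(arm.read_state()['width'])
E
```

```text
0.027477928113121712
```

View pics/c2.png

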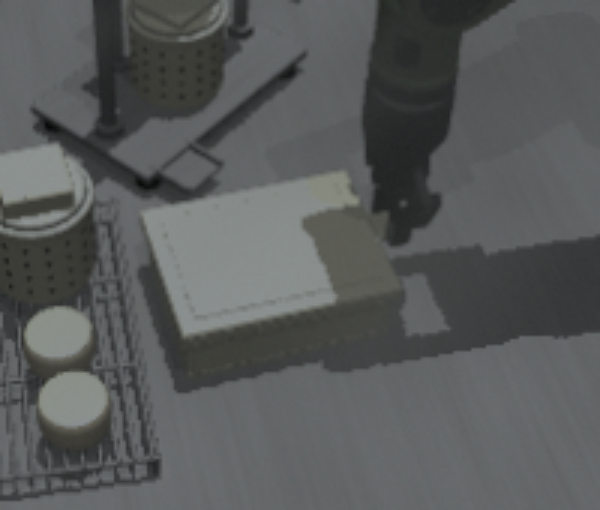

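The picture shows the fingers at the tab, crop (395,210). I'll let the grip settle.

Request:
apply_moves(moves=[{"x": 0, "y": 0, "z": 0, "ax": 0, "ay": 0, "az": 0, "jaw": 1}, {"x": 0, "y": 0, "z": 0, "ax": 0, "ay": 0, "az": 0, "jaw": 1}, {"x": 0, "y": 0, "z": 0, "ax": 0, "ay": 0, "az": 0, "jaw": 1}, {"x": 0, "y": 0, "z": 0, "ax": 0, "ay": 0, "az": 0, "jaw": 1}, {"x": 0, "y": 0, "z": 0, "ax": 0, "ay": 0, "az": 0, "jaw": 1}, {"x": 0, "y": 0, "z": 0, "ax": 0, "ay": 0, "az": 0, "jaw": 1}, {"x": 0, "y": 0, "z": 0, "ax": 0, "ay": 0, "az": 0, "jaw": 1}, {"x": 0, "y": 0, "z": 0, "ax": 0, "ay": 0, "az": 0, "jaw": 1}])

```text
time: 4.35
ee_pos: [0.4485, 0.1086, 0.2359]
orientation: [-0.079, 3.138, 0.0]
force: [-2.1, 0.5, 5.0]
width: 0.0269
finger_force: 78.8
```

```bash
python3 - <<'E'
from h import *
p=np.array(arm.read_state()['ee_pos'])
pv=np.array([.6615,.1195,.066]);y=np.array([-np.sin(.05),np.cos(.05),0])
w=[]
for t,n in((.05,2),(.10,2),(.15,1),(.19,1)):
    w.append((pv+Ro.from_rotvec(y*t).apply(p-pv),RT(.05,t),n,1))
w.append((w[-1][0],w[-1][1],2,1))
plan(w)
E
```

```text
--
{'x': -0.009, 'z': -0.01, 'ay': 0.0084, 'az': 0.0001, 'jaw': 1.0}
{'x': -0.008, 'z': -0.011, 'ay': 0.0084, 'jaw': 1.0}
{'x': -0.009, 'z': -0.01, 'ay': 0.008, 'jaw': 1.0}
{'x': -0.009, 'z': -0.011, 'ay': 0.0079, 'jaw': 1.0}
{'x': -0.017, 'z': -0.021, 'ay': 0.0159, 'jaw': 1.0}
{'x': -0.014, 'z': -0.017, 'ay': 0.0128, 'jaw': 1.0}
{'jaw': 1.0}
{'jaw': 1.0}
end [0.4844 0.1104 0.2732]
```

Request:
apply_moves(moves=[{"x": -0.009, "y": 0, "z": -0.01, "ax": 0, "ay": 0.0084, "az": 0, "jaw": 1}, {"x": -0.008, "y": 0, "z": -0.011, "ax": 0, "ay": 0.0084, "az": 0, "jaw": 1}, {"x": -0.009, "y": 0, "z": -0.01, "ax": 0, "ay": 0.008, "az": 0, "jaw": 1}, {"x": -0.009, "y": 0, "z": -0.011, "ax": 0, "ay": 0.0079, "az": 0, "jaw": 1}, {"x": -0.017, "y": 0, "z": -0.021, "ax": 0, "ay": 0.0159, "az": 0, "jaw": 1}, {"x": -0.014, "y": 0, "z": -0.017, "ax": 0, "ay": 0.0128, "az": 0, "jaw": 1}, {"x": 0, "y": 0, "z": 0, "ax": 0, "ay": 0, "az": 0, "jaw": 1}, {"x": 0, "y": 0, "z": 0, "ax": 0, "ay": 0, "az": 0, "jaw": 1}])

```text
time: 5.35
ee_pos: [0.4844, 0.1101, 0.2717]
orientation: [0.074, -2.952, 0.008]
force: [5.4, -0.1, -0.7]
width: 0.0272
finger_force: 79.1
```

```bash
python3 - <<'E'
from h import *
im=snap('scene');cv2.imwrite('pics/c3.png',cv2.resize(im[150:320,200:400,::-1],None,fx=3,fy=3))
s=arm.read_state();print(s['force'],s['finger_force'])
# next: lift
p=s['ee_pos']
plan([(p+[-.01,0,.06],RT(.05,.19),3,1),(p+[-.03,0,.10],RT(.05,0),5,1)])
E
```

```text
[ 5.16764959  0.12084482 -1.91316486] 79.0698230266571
--
{'x': 0.014, 'z': -0.038, 'ay': 0.0002, 'jaw': 1.0}
{'x': 0.014, 'y': 0.001, 'z': -0.038, 'ax': -0.0001, 'ay': 0.0001, 'az': 0.0001, 'jaw': 1.0}
{'x': 0.014, 'z': -0.038, 'ay': 0.0002, 'jaw': 1.0}
{'x': 0.011, 'z': -0.014, 'ay': -0.0121, 'jaw': 1.0}
{'x': 0.01, 'y': 0.001, 'z': -0.015, 'ay': -0.0121, 'jaw': 1.0}
{'x': 0.01, 'z': -0.015, 'ay': -0.0121, 'jaw': 1.0}
{'x': 0.009, 'y': 0.001, 'z': -0.015, 'ay': -0.0121, 'jaw': 1.0}
{'x': 0.009, 'z': -0.016, 'ay': -0.0121, 'jaw': 1.0}
end [0.4543 0.1102 0.3717]
```

View pics/c3.png

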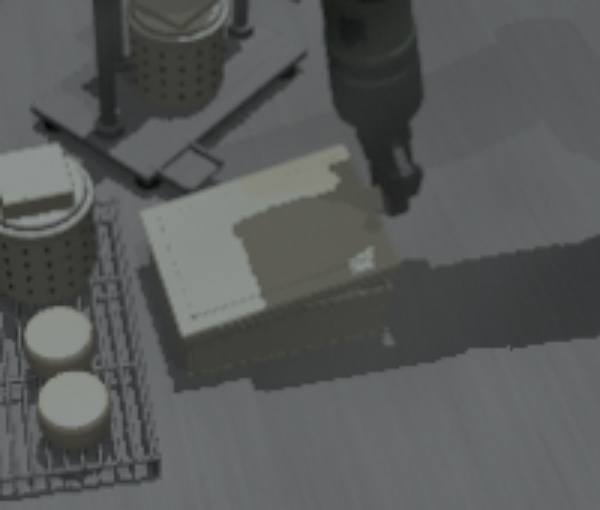

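The lid is tipped: its near edge is raised at crop (385,265) and its far edge is still on the tub at (165,270). I'll lift it off.

Request:
apply_moves(moves=[{"x": 0.014, "y": 0, "z": -0.038, "ax": 0, "ay": 0, "az": 0, "jaw": 1}, {"x": 0.014, "y": 0, "z": -0.038, "ax": 0, "ay": 0, "az": 0, "jaw": 1}, {"x": 0.014, "y": 0, "z": -0.038, "ax": 0, "ay": 0, "az": 0, "jaw": 1}, {"x": 0.011, "y": 0, "z": -0.014, "ax": 0, "ay": -0.0121, "az": 0, "jaw": 1}, {"x": 0.01, "y": 0, "z": -0.015, "ax": 0, "ay": -0.0121, "az": 0, "jaw": 1}, {"x": 0.01, "y": 0, "z": -0.015, "ax": 0, "ay": -0.0121, "az": 0, "jaw": 1}, {"x": 0.009, "y": 0, "z": -0.015, "ax": 0, "ay": -0.0121, "az": 0, "jaw": 1}, {"x": 0.009, "y": 0, "z": -0.016, "ax": 0, "ay": -0.0121, "az": 0, "jaw": 1}])

```text
time: 6.4
ee_pos: [0.4525, 0.1087, 0.3706]
orientation: [0.079, -3.135, 0.0]
force: [-0.1, 0.1, -2.1]
width: 0.0249
finger_force: 88.7
```

```bash
python3 - <<'E'
from h import *
im=snap('scene');cv2.imwrite('pics/c4.png',cv2.resize(im[130:320,200:400,::-1],None,fx=3,fy=3))
s=arm.read_state();print(s['force'],s['ee_pos'])
p=s['ee_pos'];R=RT(.05)
plan([([.405,.30,.30],R,6,1),([.403,.309,.20],R,3,1),([.403,.309,.1835],R,3,1),([.403,.309,.1835],R,4,-1)])
E
```

```text
[-0.95313526 -0.24391732 -1.15584939] [0.45254425 0.10885103 0.37202251]
--
{'x': 0.013, 'y': 0.064, 'z': 0.024, 'ay': -0.0001, 'jaw': 1.0}
{'x': 0.012, 'y': 0.065, 'z': 0.024, 'ay': -0.0001, 'az': 0.0001, 'jaw': 1.0}
{'x': 0.013, 'y': 0.064, 'z': 0.024, 'ay': -0.0001, 'jaw': 1.0}
{'x': 0.012, 'y': 0.065, 'z': 0.024, 'ay': -0.0001, 'jaw': 1.0}
{'x': 0.013, 'y': 0.064, 'z': 0.024, 'ay': -0.0001, 'jaw': 1.0}
{'x': 0.013, 'y': 0.065, 'z': 0.024, 'ay': -0.0001, 'az': 0.0001, 'jaw': 1.0}
{'x': 0.001, 'y': 0.006, 'z': 0.067, 'jaw': 1.0}
{'x': 0.001, 'y': 0.006, 'z': 0.066, 'jaw': 1.0}
--
{'x': 0.001, 'y': 0.006, 'z': 0.067, 'jaw': 1.0}
{'z': 0.011, 'jaw': 1.0}
{'z': 0.011, 'jaw': 1.0}
{'z': 0.011, 'jaw': 1.0}
{'jaw': -1.0}
{'jaw': -1.0}
{'jaw': -1.0}
{'jaw': -1.0}
end [0.4028 0.3091 0.1836]
```

View pics/c4.png

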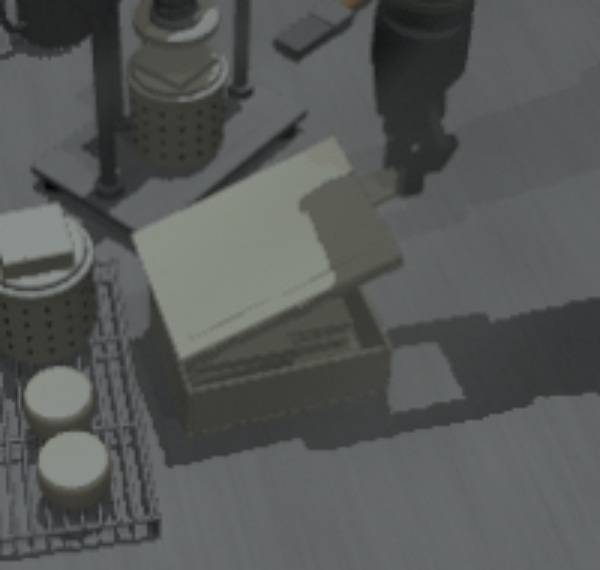

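The lid slipped round in the grip: its tab (crop 380,185) is held near the end and its far edge rests in the tub (160,300). I'll grip harder, lift high enough that even a hanging lid clears the tub, and lay it down far edge first.

Request:
apply_moves(moves=[{"x": 0, "y": 0, "z": -0.02, "ax": 0, "ay": 0, "az": 0, "jaw": 1}, {"x": 0, "y": 0, "z": -0.04, "ax": 0, "ay": 0, "az": 0, "jaw": 1}, {"x": 0, "y": 0, "z": -0.05, "ax": 0, "ay": 0, "az": 0, "jaw": 1}, {"x": 0, "y": 0, "z": -0.05, "ax": 0, "ay": 0, "az": 0, "jaw": 1}, {"x": 0, "y": 0, "z": -0.05, "ax": 0, "ay": 0, "az": 0, "jaw": 1}, {"x": 0, "y": 0, "z": -0.04, "ax": 0, "ay": 0, "az": 0, "jaw": 1}, {"x": 0, "y": 0, "z": -0.02, "ax": 0, "ay": 0, "az": 0, "jaw": 1}, {"x": 0, "y": 0, "z": 0, "ax": 0, "ay": 0, "az": 0, "jaw": 1}], newtons=120)

```text
time: 7.45
ee_pos: [0.4545, 0.1087, 0.5071]
orientation: [0.079, -3.139, 0.0]
force: [0.6, -0.4, -2.7]
width: 0.0229
finger_force: 119.1
```

```bash
python3 - <<'E'
from h import *
im=snap('scene');cv2.imwrite('pics/c5.png',cv2.resize(im[50:320,160:420,::-1],None,fx=2.2,fy=2.2))
s=arm.read_state();print(s['force'],s['ee_pos'],s['width'])
E
```

```text
[-0.30359229  0.03275343 -1.5924359 ] [0.4543885  0.10871941 0.50612896] 0.02320226270351947
```

View pics/c5.png

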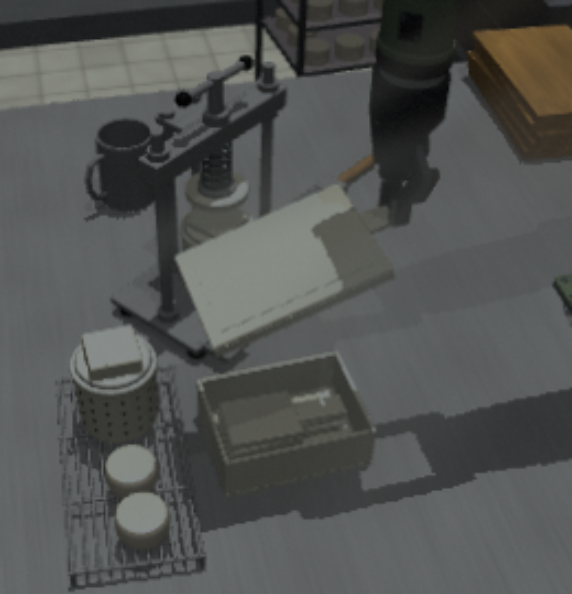

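The lid hangs clear of the tub, drooping, with its tab held at crop (380,220). The pile is visible in the tub with its tabs at the right (335,400). Next I'll measure the droop.

```bash
python3 - <<'E'
from h import *
snap('top')
for c in('scene','top'):
    for f in(arm.tip_of,arm.search_frame):
        print(c,[(cw(c,d['location']).round(3).tolist(),round(d['score'],2)) for d in f(c,'lid')[:2]])
s=arm.read_state();print(s['ee_pos'],s['time'])
m=arm.trace('top','lid')[0]['mask'].astype(np.uint8);v,u=np.nonzero(m);print(u.min(),u.max(),v.min(),v.max())
print([ (k,atz('top',[(245,v.min())],z)[0].round(3)) for k,z in (('far',.2),('far',.25),('far',.3))])
E
```

```text
scene [([0.581, 0.127, 0.287], 0.64)]
scene [([0.584, 0.138, 0.304], 0.85)]
top [([0.573, 0.12, 0.282], 0.94)]
top [([0.589, 0.119, 0.303], 0.7)]
[0.45436329 0.10871432 0.5054731 ] 7.75
203 274 157 238
[('far', array([0.695, 0.109, 0.2  ])), ('far', array([0.685, 0.107, 0.25 ])), ('far', array([0.676, 0.105, 0.3  ]))]
```

```bash
python3 - <<'E'
from h import *
p=arm.read_state()['ee_pos'];rel=Ro.from_euler('z',.05).inv().apply(np.array([.577,.1155,.284])-p)
print(rel)
R=RT(.05,-.30);r2=(Ro.from_euler('z',.05)*Ro.from_euler('y',-.30)).apply(rel)
f=lambda o:np.array(o)-r2
print('r2',r2)
plan([(f([.53,.315,.12]),R,8,1),(f([.53,.315,.02]),R,4,1),(f([.53,.315,.02]),R,4,1)])
E
```

```text
[ 0.12277852  0.00064074 -0.22167372]
r2 [ 0.18254338  0.00977632 -0.17548946]
--
{'x': 0.024, 'y': 0.05, 'z': 0.053, 'ay': -0.0121, 'jaw': 1.0}
{'x': 0.026, 'y': 0.051, 'z': 0.051, 'ay': -0.0121, 'jaw': 1.0}
{'x': 0.028, 'y': 0.05, 'z': 0.051, 'ay': -0.0121, 'jaw': 1.0}
{'x': 0.03, 'y': 0.051, 'z': 0.05, 'ay': -0.0122, 'jaw': 1.0}
{'x': 0.032, 'y': 0.05, 'z': 0.048, 'ay': -0.0121, 'jaw': 1.0}
{'x': 0.033, 'y': 0.05, 'z': 0.047, 'ay': -0.0121, 'jaw': 1.0}
{'x': 0.035, 'y': 0.051, 'z': 0.046, 'ay': -0.0121, 'jaw': 1.0}
{'x': 0.037, 'y': 0.05, 'z': 0.045, 'ay': -0.0121, 'jaw': 1.0}
--
{'x': 0.015, 'z': 0.048, 'jaw': 1.0}
{'x': 0.015, 'z': 0.047, 'jaw': 1.0}
{'x': 0.015, 'z': 0.048, 'jaw': 1.0}
{'x': 0.014, 'z': 0.048, 'jaw': 1.0}
{'jaw': 1.0}
{'jaw': 1.0}
{'jaw': 1.0}
{'jaw': 1.0}
end [0.3478 0.3051 0.1954]
```

Request:
apply_moves(moves=[{"x": 0.024, "y": 0.05, "z": 0.053, "ax": 0, "ay": -0.0121, "az": 0, "jaw": 1}, {"x": 0.026, "y": 0.051, "z": 0.051, "ax": 0, "ay": -0.0121, "az": 0, "jaw": 1}, {"x": 0.028, "y": 0.05, "z": 0.051, "ax": 0, "ay": -0.0121, "az": 0, "jaw": 1}, {"x": 0.03, "y": 0.051, "z": 0.05, "ax": 0, "ay": -0.0122, "az": 0, "jaw": 1}, {"x": 0.032, "y": 0.05, "z": 0.048, "ax": 0, "ay": -0.0121, "az": 0, "jaw": 1}, {"x": 0.033, "y": 0.05, "z": 0.047, "ax": 0, "ay": -0.0121, "az": 0, "jaw": 1}, {"x": 0.035, "y": 0.051, "z": 0.046, "ax": 0, "ay": -0.0121, "az": 0, "jaw": 1}, {"x": 0.037, "y": 0.05, "z": 0.045, "ax": 0, "ay": -0.0121, "az": 0, "jaw": 1}])

```text
time: 8.8
ee_pos: [0.3475, 0.3059, 0.2951]
orientation: [-0.071, 2.838, 0.011]
force: [0.5, -0.6, -1.5]
width: 0.0231
finger_force: 118.3
```

```bash
python3 - <<'E'
from h import *
snap('top');snap('scene')
for c in('scene','top'):
    for f in(arm.tip_of,arm.search_frame):
        print(c,[(cw(c,d['location']).round(3).tolist(),round(d['score'],2)) for d in f(c,'lid')[:2]])
s=arm.read_state();print(s['ee_pos'],s['force'],s['width'],s['time'])
E
```

```text
scene [([0.53, 0.324, 0.109], 0.79)]
scene [([0.53, 0.335, 0.127], 0.93), ([0.6, -0.152, 0.187], 0.42)]
top [([0.53, 0.316, 0.113], 0.74), ([0.592, -0.172, 0.137], 0.64)]
top [([0.525, 0.315, 0.133], 0.9)]
[0.34892651 0.30509636 0.29690034] [ 0.36290471 -0.15473035 -1.99999778] 0.022806409948524932 9.1
```

Request:
apply_moves(moves=[{"x": 0.015, "y": 0, "z": 0.048, "ax": 0, "ay": 0, "az": 0, "jaw": 1}, {"x": 0.015, "y": 0, "z": 0.047, "ax": 0, "ay": 0, "az": 0, "jaw": 1}, {"x": 0.015, "y": 0, "z": 0.048, "ax": 0, "ay": 0, "az": 0, "jaw": 1}, {"x": 0.014, "y": 0, "z": 0.048, "ax": 0, "ay": 0, "az": 0, "jaw": 1}, {"x": 0.001, "y": 0, "z": 0.004, "ax": 0, "ay": 0, "az": 0, "jaw": 1}, {"x": 0.001, "y": 0, "z": 0.004, "ax": 0, "ay": 0, "az": 0, "jaw": 1}, {"x": 0.001, "y": 0, "z": 0.004, "ax": 0, "ay": 0, "az": 0, "jaw": 1}, {"x": 0, "y": 0, "z": 0, "ax": 0, "ay": 0, "az": 0, "jaw": 1}])

```text
time: 10.1
ee_pos: [0.3491, 0.3054, 0.1906]
orientation: [-0.071, 2.838, 0.012]
force: [0.4, 0.5, -3.0]
width: 0.0237
finger_force: 119.2
```

```bash
python3 - <<'E'
from h import *
snap('top');snap('scene')
for c in('scene','top'):
    for f in(arm.tip_of,arm.search_frame):
        print(c,[(cw(c,d['location']).round(3).tolist(),round(d['score'],2)) for d in f(c,'lid')[:1]])
s=arm.read_state();print(s['ee_pos'],s['force'],s['width'],s['time'])
p=s['ee_pos'];R=Ro.from_rotvec(s['orientation']);print('tip',p+R.apply([0,0,.173]))
E
```

```text
scene [([0.534, 0.326, 0.012], 0.7)]
scene [([0.539, 0.331, 0.028], 0.93)]
top [([0.528, 0.32, 0.011], 0.96)]
top []
[0.34869491 0.30523738 0.18999029] [ 0.9480439   0.70949682 -1.85292848] 0.02307459018397035 10.4
tip [0.4000611  0.30783647 0.02481232]
```

Request:
apply_moves(moves=[{"x": 0.002, "y": 0, "z": 0.006, "ax": 0, "ay": 0, "az": 0, "jaw": 1}, {"x": 0.002, "y": 0, "z": 0.006, "ax": 0, "ay": 0, "az": 0, "jaw": 1}, {"x": 0.002, "y": 0, "z": 0.006, "ax": 0, "ay": 0, "az": 0, "jaw": 1}, {"x": 0.001, "y": 0, "z": 0.005, "ax": 0, "ay": 0, "az": 0, "jaw": 1}, {"x": 0, "y": 0, "z": 0, "ax": 0, "ay": 0, "az": 0, "jaw": 1}, {"x": 0, "y": 0, "z": 0, "ax": 0, "ay": 0, "az": 0, "jaw": 1}, {"x": 0, "y": 0, "z": 0, "ax": 0, "ay": 0, "az": 0, "jaw": 1}, {"x": 0, "y": 0, "z": 0, "ax": 0, "ay": 0, "az": 0, "jaw": 1}])

```text
time: 11.4
ee_pos: [0.3488, 0.3052, 0.1779]
orientation: [-0.071, 2.839, 0.011]
force: [0.7, 0.5, -0.9]
width: 0.023
finger_force: 119.7
```

Request:
apply_moves(moves=[{"x": 0.002, "y": 0, "z": 0.006, "ax": 0, "ay": 0, "az": 0, "jaw": 1}, {"x": 0, "y": 0, "z": 0, "ax": 0, "ay": 0, "az": 0, "jaw": 1}, {"x": 0, "y": 0, "z": 0, "ax": 0, "ay": 0, "az": 0, "jaw": -1}, {"x": 0, "y": 0, "z": 0, "ax": 0, "ay": 0, "az": 0, "jaw": -1}, {"x": 0, "y": 0, "z": 0, "ax": 0, "ay": 0, "az": 0, "jaw": -1}, {"x": 0, "y": 0, "z": 0, "ax": 0, "ay": 0, "az": 0, "jaw": -1}, {"x": -0.015, "y": 0, "z": -0.048, "ax": 0, "ay": 0, "az": 0, "jaw": -1}, {"x": -0.03, "y": 0, "z": -0.095, "ax": 0, "ay": 0, "az": 0, "jaw": -1}])

```text
time: 12.4
ee_pos: [0.3478, 0.3043, 0.2483]
orientation: [-0.072, 2.845, 0.006]
force: [2.2, 0.7, 0.9]
width: 0.0855
finger_force: 0.0
```

```bash
python3 - <<'E'
from h import *
a=snap('top');b=snap('scene')
for c in('scene','top'):
    for f in(arm.tip_of,):
      for t in ('lid','tub','packer_4','foot_face'):
        print(c,t,[(cw(c,d['location']).round(3).tolist(),round(d['score'],2)) for d in f(c,t)[:5]])
    print('srch',[(cw(c,d['location']).round(3).tolist(),round(d['score'],2)) for d in arm.search_frame(c,'packer_4')[:5]])
s=arm.read_state();print(s['ee_pos'],s['force'],s['width'],s['time'])
A=cv2.resize(a[160:280,190:300,::-1],None,fx=3.6,fy=3.6,interpolation=cv2.INTER_CUBIC)
B=cv2.resize(b[190:300,210:350,::-1],None,fx=2.8,fy=2.8,interpolation=cv2.INTER_CUBIC)
c=np.zeros((440,A.shape[1]+B.shape[1],3),np.uint8);c[:A.shape[0],:A.shape[1]]=A;c[:B.shape[0],A.shape[1]:]=B;print(A.shape,B.shape)
cv2.imwrite('pics/c6.png',c)
E
```

```text
scene lid [([0.536, 0.326, -0.001], 0.57)]
scene tub [([0.562, 0.117, -0.006], 0.86), ([0.452, 0.513, -0.003], 0.72)]
scene packer_4 [([0.587, 0.118, 0.041], 0.83), ([0.566, 0.117, -0.003], 0.67), ([0.6, -0.166, 0.028], 0.62), ([0.588, 0.124, 0.027], 0.51)]
scene foot_face [([0.595, -0.168, 0.17], 0.76), ([0.769, 0.058, 0.027], 0.57), ([0.69, -0.431, -0.007], 0.41)]
srch [([0.587, 0.119, 0.053], 0.66), ([0.593, 0.157, 0.037], 0.61), ([0.531, 0.13, 0.027], 0.45)]
top lid [([0.529, 0.317, -0.001], 0.65)]
top tub [([0.565, 0.118, 0.002], 0.96), ([0.45, 0.514, 0.003], 0.79), ([0.355, -0.377, -0.0], 0.68), ([0.595, -0.169, 0.033], 0.26)]
top packer_4 [([0.589, 0.121, 0.039], 0.64), ([0.589, 0.113, 0.006], 0.57), ([0.586, 0.118, 0.019], 0.43)]
top foot_face [([0.596, -0.171, 0.174], 0.61), ([0.59, 0.12, 0.017], 0.42)]
srch [([0.585, 0.119, 0.05], 0.79)]
[0.34865396 0.30494896 0.24869066] [-0.25086108  0.76524296 -0.77773759] 0.08527430231084533 13.0
(432, 396, 3) (308, 392, 3)
```

View pics/c6.png

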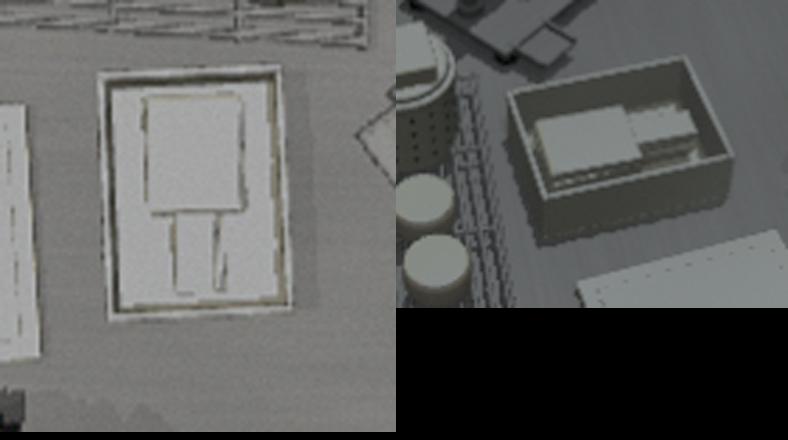

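The lid lies flat on the bench, with its edge at crop (20,230) left. The tub shows the pile with plate at (145–243, 94–213) and tab at (173–218, 213–293). I'll compute the pose and plan the next move.

```bash
python3 - <<'E'
from h import *
t=lambda p:np.array(p,float)/3.6+[190,160]
for z in(.053,):
    print(atz('top',[t(p) for p in((145,95),(241,93),(242,211),(148,213))],z).round(4).tolist())
print(atz('top',[t(p) for p in((172,214),(219,212),(176,293),(221,290))],.0505).round(4).tolist())
w=atz('top',[t(p) for p in((98,72),(283,66),(293,311),(110,319))],.066);print('tub',w.round(4).tolist(),w.mean(0))
E
```

```text
[[0.6399, 0.1548, 0.053], [0.6426, 0.0814, 0.053], [0.552, 0.0792, 0.053], [0.5495, 0.1507, 0.053]]
[[0.5491, 0.1326, 0.0505], [0.5512, 0.0968, 0.0505], [0.489, 0.1284, 0.0505], [0.4917, 0.0942, 0.0505]]
tub [[0.6551, 0.1897, 0.066], [0.6621, 0.0496, 0.066], [0.4764, 0.0394, 0.066], [0.4686, 0.1766, 0.066]] [0.56555356 0.11383696 0.066     ]
```

```bash
python3 - <<'E'
from h import *
R=RT(.05);g=[.504,.1125]
plan([(g+[.29],R,5,-.4),(g+[.2125],R,3,-.4)])
E
```

```text
--
{'x': -0.06, 'y': -0.08, 'z': 0.001, 'ax': -0.0001, 'ay': 0.0191, 'jaw': -0.4}
{'x': -0.061, 'y': -0.08, 'z': -0.002, 'ay': 0.0191, 'jaw': -0.4}
{'x': -0.06, 'y': -0.08, 'z': -0.005, 'ax': -0.0001, 'ay': 0.0191, 'jaw': -0.4}
{'x': -0.06, 'y': -0.08, 'z': -0.01, 'ax': -0.0001, 'ay': 0.0191, 'az': 0.0001, 'jaw': -0.4}
{'x': -0.059, 'y': -0.08, 'z': -0.013, 'ay': 0.0191, 'jaw': -0.4}
{'z': 0.052, 'jaw': -0.4}
{'z': 0.051, 'jaw': -0.4}
{'z': 0.052, 'jaw': -0.4}
end [0.504  0.1125 0.2126]
```

Request:
apply_moves(moves=[{"x": -0.06, "y": -0.08, "z": 0.001, "ax": 0, "ay": 0.0191, "az": 0, "jaw": -0.4}, {"x": -0.061, "y": -0.08, "z": -0.002, "ax": 0, "ay": 0.0191, "az": 0, "jaw": -0.4}, {"x": -0.06, "y": -0.08, "z": -0.005, "ax": 0, "ay": 0.0191, "az": 0, "jaw": -0.4}, {"x": -0.06, "y": -0.08, "z": -0.01, "ax": 0, "ay": 0.0191, "az": 0, "jaw": -0.4}, {"x": -0.059, "y": -0.08, "z": -0.013, "ax": 0, "ay": 0.0191, "az": 0, "jaw": -0.4}, {"x": 0, "y": 0, "z": 0.052, "ax": 0, "ay": 0, "az": 0, "jaw": -0.4}, {"x": 0, "y": 0, "z": 0.051, "ax": 0, "ay": 0, "az": 0, "jaw": -0.4}, {"x": 0, "y": 0, "z": 0.052, "ax": 0, "ay": 0, "az": 0, "jaw": -0.4}])

```text
time: 14.0
ee_pos: [0.5044, 0.1124, 0.2124]
orientation: [-0.078, 3.139, -0.0]
force: [0.3, 0.6, -0.2]
width: 0.0596
finger_force: 0.0
```

Request:
apply_moves(moves=[{"x": 0, "y": 0, "z": 0, "ax": 0, "ay": 0, "az": 0, "jaw": -0.4}, {"x": 0, "y": 0, "z": 0, "ax": 0, "ay": 0, "az": 0, "jaw": 1}, {"x": 0, "y": 0, "z": 0, "ax": 0, "ay": 0, "az": 0, "jaw": 1}, {"x": 0, "y": 0, "z": 0, "ax": 0, "ay": 0, "az": 0, "jaw": 1}, {"x": 0, "y": 0, "z": 0, "ax": 0, "ay": 0, "az": 0, "jaw": 1}, {"x": 0, "y": 0, "z": 0, "ax": 0, "ay": 0, "az": 0, "jaw": 1}, {"x": 0, "y": 0, "z": 0, "ax": 0, "ay": 0, "az": 0, "jaw": 1}, {"x": 0, "y": 0, "z": 0, "ax": 0, "ay": 0, "az": 0, "jaw": 1}], newtons=120)

```text
time: 15.0
ee_pos: [0.505, 0.1128, 0.2144]
orientation: [-0.078, 3.137, 0.0]
force: [-0.1, 0.1, 5.2]
width: 0.0257
finger_force: 118.3
```

Request:
apply_moves(moves=[{"x": 0, "y": 0, "z": -0.02, "ax": 0, "ay": 0, "az": 0, "jaw": 1}, {"x": 0, "y": 0, "z": -0.04, "ax": 0, "ay": 0, "az": 0, "jaw": 1}, {"x": 0, "y": 0, "z": -0.06, "ax": 0, "ay": 0, "az": 0, "jaw": 1}, {"x": 0, "y": 0, "z": -0.06, "ax": 0, "ay": 0, "az": 0, "jaw": 1}, {"x": 0, "y": 0, "z": -0.06, "ax": 0, "ay": 0, "az": 0, "jaw": 1}, {"x": 0, "y": 0, "z": -0.06, "ax": 0, "ay": 0, "az": 0, "jaw": 1}, {"x": 0, "y": 0, "z": 0, "ax": 0, "ay": 0, "az": 0, "jaw": 1}, {"x": 0, "y": 0, "z": 0, "ax": 0, "ay": 0, "az": 0, "jaw": 1}])

```text
time: 16.0
ee_pos: [0.5034, 0.1126, 0.3622]
orientation: [0.079, -3.139, 0.0]
force: [-0.1, 0.4, -0.7]
width: 0.0261
finger_force: 118.4
```

```bash
python3 - <<'E'
from h import *
a=snap('top');b=snap('scene')
for c in('scene','top'):
    for f in(arm.tip_of,arm.search_frame):
        print(c,[(cw(c,d['location']).round(3).tolist(),round(d['score'],2)) for d in f(c,'packer_4')[:4]])
s=arm.read_state();print(s['ee_pos'],s['force'],s['width'],s['time'])
A=cv2.resize(a[140:260,190:400,::-1],None,fx=1.9,fy=1.9,interpolation=cv2.INTER_CUBIC)
B=cv2.resize(b[100:300,200:350,::-1],None,fx=2.6,fy=2.6,interpolation=cv2.INTER_CUBIC)
c=np.zeros((560,A.shape[1]+B.shape[1],3),np.uint8);c[:A.shape[0],:A.shape[1]]=A;c[:B.shape[0],A.shape[1]:]=B;print(A.shape,B.shape)
cv2.imwrite('pics/c7.png',c)
E
```

```text
scene [([0.584, 0.114, 0.185], 0.55)]
scene [([0.586, 0.125, 0.042], 0.92), ([0.588, 0.121, 0.194], 0.58)]
top [([0.587, 0.117, 0.185], 0.97)]
top [([0.608, 0.12, 0.2], 0.81)]
[0.50383427 0.11265389 0.36248288] [-0.2131717  -0.31734544 -0.40803646] 0.026140805778396368 16.3
(228, 399, 3) (520, 390, 3)
```

View pics/c7.png

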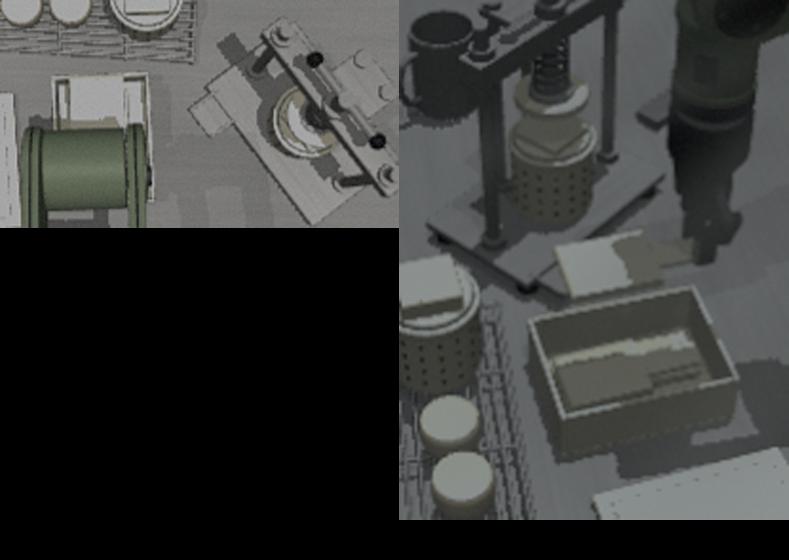

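The picture shows one packer held level by its tab at crop (565–690, 255), three left in the tub and the press front free. I'll carry the packer to the press front.

```bash
cat >> h.py <<'E'
PO=np.array([.595,-.171,0]);PY=-.907;ZR=Ro.from_euler('z',PY)
def tcp(o,rel,tilt):  # packer origin in press frame -> TCP
    return PO+ZR.apply(np.array(o,float))-(ZR*Ro.from_euler('y',tilt)).apply(rel)
E
python3 - <<'E'
from h import *
rel=[.082,0,-.1765];t=-.04;R=RT(PY,t)
plan([(tcp([-.15,0,.152],rel,t),R,8,1),(tcp([-.004,0,.152],rel,t),R,5,1),(tcp([-.004,0,.152],rel,t),R,3,1)])
E
```

```text
--
{'x': 0.015, 'y': -0.023, 'z': 0.009, 'ax': 0.0007, 'ay': -0.0015, 'az': 0.0381, 'jaw': 1.0}
{'x': 0.013, 'y': -0.025, 'z': 0.01, 'ax': 0.0008, 'ay': -0.0015, 'az': 0.038, 'jaw': 1.0}
{'x': 0.009, 'y': -0.026, 'z': 0.009, 'ax': 0.0007, 'ay': -0.0015, 'az': 0.0381, 'jaw': 1.0}
{'x': 0.006, 'y': -0.027, 'z': 0.009, 'ax': 0.0008, 'ay': -0.0015, 'az': 0.0381, 'jaw': 1.0}
{'x': 0.003, 'y': -0.027, 'z': 0.01, 'ax': 0.0008, 'ay': -0.0014, 'az': 0.0381, 'jaw': 1.0}
{'y': -0.028, 'z': 0.009, 'ax': 0.0007, 'ay': -0.0015, 'az': 0.038, 'jaw': 1.0}
{'x': -0.003, 'y': -0.027, 'z': 0.01, 'ax': 0.0007, 'ay': -0.0015, 'az': 0.0381, 'jaw': 1.0}
{'x': -0.007, 'y': -0.027, 'z': 0.01, 'ax': 0.0008, 'ay': -0.0015, 'az': 0.0381, 'jaw': 1.0}
--
{'x': -0.058, 'z': 0.002, 'jaw': 1.0}
{'x': -0.059, 'z': 0.003, 'jaw': 1.0}
{'x': -0.058, 'z': 0.002, 'jaw': 1.0}
{'x': -0.059, 'z': 0.002, 'jaw': 1.0}
{'x': -0.058, 'z': 0.002, 'jaw': 1.0}
{'jaw': 1.0}
{'jaw': 1.0}
{'jaw': 1.0}
end [ 0.5377 -0.0978  0.3252]
```

Request:
apply_moves(moves=[{"x": 0.015, "y": -0.023, "z": 0.009, "ax": 0.0007, "ay": -0.0015, "az": 0.0381, "jaw": 1}, {"x": 0.013, "y": -0.025, "z": 0.01, "ax": 0.0008, "ay": -0.0015, "az": 0.038, "jaw": 1}, {"x": 0.009, "y": -0.026, "z": 0.009, "ax": 0.0007, "ay": -0.0015, "az": 0.0381, "jaw": 1}, {"x": 0.006, "y": -0.027, "z": 0.009, "ax": 0.0008, "ay": -0.0015, "az": 0.0381, "jaw": 1}, {"x": 0.003, "y": -0.027, "z": 0.01, "ax": 0.0008, "ay": -0.0014, "az": 0.0381, "jaw": 1}, {"x": 0, "y": -0.028, "z": 0.009, "ax": 0.0007, "ay": -0.0015, "az": 0.038, "jaw": 1}, {"x": -0.003, "y": -0.027, "z": 0.01, "ax": 0.0007, "ay": -0.0015, "az": 0.0381, "jaw": 1}, {"x": -0.007, "y": -0.027, "z": 0.01, "ax": 0.0008, "ay": -0.0015, "az": 0.0381, "jaw": 1}])

```text
time: 17.3
ee_pos: [0.4477, 0.017, 0.3254]
orientation: [1.365, 2.788, -0.026]
force: [-0.1, -0.8, -1.3]
width: 0.026
finger_force: 118.5
```

```bash
python3 - <<'E'
from h import *
a=snap('top');b=snap('scene')
def loc(p): return (ZR.inv().apply(np.array(p)-PO)*1000).round(1).tolist()
for c in('scene','top'):
    for f in(arm.tip_of,arm.search_frame):
        print(c,[(loc(cw(c,d['location'])),round(d['score'],2)) for d in f(c,'packer_4')[:4]])
    print('foot',[(loc(cw(c,d['location'])),round(d['score'],2)) for d in arm.tip_of(c,'foot_face')[:2]])
s=arm.read_state();print(s['ee_pos'],loc(s['ee_pos']),s['orientation'],s['force'],s['time'])
E
```

```text
scene [([-234.0, 179.0, 27.9], 0.92), ([-146.0, -0.9, 150.4], 0.77)]
scene [([-148.6, 6.0, 159.9], 0.89), ([-240.9, 175.9, 41.2], 0.87), ([-263.8, 142.0, 8.4], 0.63)]
foot [([-0.0, 2.2, 166.9], 0.57)]
top [([-233.5, 175.7, 33.0], 0.83), ([-149.9, 1.1, 149.8], 0.71), ([-224.1, 173.0, 1.7], 0.61), ([-233.3, 174.1, 20.9], 0.42)]
top [([-236.1, 169.4, 44.7], 0.71), ([-133.7, 4.5, 167.2], 0.69), ([-240.2, 124.5, 13.1], 0.64), ([-267.4, 167.8, 5.6], 0.5)]
foot [([0.3, 0.9, 174.4], 0.88)]
[0.44839335 0.01769223 0.32609965] [-239.0, 0.8, 326.1] [ 1.35770723  2.79044653 -0.02501331] [ 0.49853156 -0.93541253 -1.21302539] 17.7
```

Request:
apply_moves(moves=[{"x": -0.058, "y": 0, "z": 0.002, "ax": 0, "ay": 0, "az": 0, "jaw": 1}, {"x": -0.059, "y": 0, "z": 0.003, "ax": 0, "ay": 0, "az": 0, "jaw": 1}, {"x": -0.058, "y": 0, "z": 0.002, "ax": 0, "ay": 0, "az": 0, "jaw": 1}, {"x": -0.058, "y": 0, "z": 0.002, "ax": 0, "ay": 0, "az": 0, "jaw": 1}, {"x": -0.03, "y": 0, "z": 0.001, "ax": 0, "ay": 0, "az": 0, "jaw": 1}, {"x": -0.016, "y": 0, "z": 0.001, "ax": 0, "ay": 0, "az": 0, "jaw": 1}, {"x": 0, "y": 0, "z": 0.006, "ax": 0, "ay": 0, "az": 0, "jaw": 1}, {"x": 0, "y": 0, "z": 0.006, "ax": 0, "ay": 0, "az": 0, "jaw": 1}])

```text
time: 18.7
ee_pos: [0.5337, -0.0921, 0.3196]
orientation: [1.359, 2.791, -0.025]
force: [-0.8, -0.3, -1.7]
width: 0.0256
finger_force: 118.5
```

Request:
apply_moves(moves=[{"x": -0.006, "y": 0, "z": 0.001, "ax": 0, "ay": 0, "az": 0, "jaw": 1}, {"x": -0.006, "y": 0, "z": 0.001, "ax": 0, "ay": 0, "az": 0, "jaw": 1}, {"x": 0, "y": 0, "z": 0.002, "ax": 0, "ay": 0, "az": 0, "jaw": 1}, {"x": 0, "y": 0, "z": 0.002, "ax": 0, "ay": 0, "az": 0, "jaw": 1}, {"x": 0, "y": 0, "z": 0.002, "ax": 0, "ay": 0, "az": 0, "jaw": 1}, {"x": 0, "y": 0, "z": 0, "ax": 0, "ay": 0, "az": 0, "jaw": 1}, {"x": 0, "y": 0, "z": 0, "ax": 0, "ay": 0, "az": 0, "jaw": 1}, {"x": 0, "y": 0, "z": 0, "ax": 0, "ay": 0, "az": 0, "jaw": 1}])

```text
time: 19.7
ee_pos: [0.5381, -0.0976, 0.3164]
orientation: [1.36, 2.79, -0.026]
force: [-0.5, 0.1, -0.9]
width: 0.0258
finger_force: 118.5
```

Request:
apply_moves(moves=[{"x": -0.004, "y": 0, "z": 0.002, "ax": 0, "ay": 0, "az": 0, "jaw": 1}, {"x": 0, "y": 0, "z": 0.002, "ax": 0, "ay": 0, "az": 0, "jaw": 1}, {"x": 0, "y": 0, "z": 0.002, "ax": 0, "ay": 0, "az": 0, "jaw": 1}, {"x": 0, "y": 0, "z": 0.002, "ax": 0, "ay": 0, "az": 0, "jaw": 1}, {"x": 0, "y": 0, "z": 0, "ax": 0, "ay": 0, "az": 0, "jaw": 1}, {"x": 0, "y": 0, "z": 0, "ax": 0, "ay": 0, "az": 0, "jaw": 1}, {"x": 0, "y": 0, "z": 0, "ax": 0, "ay": 0, "az": 0, "jaw": 1}, {"x": 0, "y": 0, "z": 0, "ax": 0, "ay": 0, "az": 0, "jaw": 1}])

```text
time: 20.7
ee_pos: [0.5394, -0.0993, 0.3125]
orientation: [1.36, 2.79, -0.026]
force: [0.4, -0.0, -2.0]
width: 0.0262
finger_force: 118.5
```

```bash
python3 - <<'E'
from h import *
F=[]
for i in range(6):
    a=snap('scene' if i%2 else 'top');F.append(arm.read_state()['force'])
def loc(p): return (ZR.inv().apply(np.array(p)-PO)*1000).round(1).tolist()
for c in('scene','top'):
    for f in(arm.tip_of,):
        print(c,[(loc(cw(c,d['location'])),round(d['score'],2)) for d in f(c,'packer_4')[:4]])
s=arm.read_state();print(loc(s['ee_pos']),np.mean(F,0),s['time'])
E
```

```text
scene [([3.1, -0.0, 139.7], 0.81), ([-234.3, 178.5, 28.6], 0.74)]
top [([-235.4, 175.9, 30.9], 0.74), ([-235.9, 170.7, 17.1], 0.62), ([-228.2, 170.3, 4.9], 0.39)]
[-90.7, 0.3, 312.4] [-0.06248535 -0.05940544 -0.25067211] 21.1
```

Request:
apply_moves(moves=[{"x": 0, "y": 0, "z": 0.002, "ax": 0, "ay": 0, "az": 0, "jaw": 1}, {"x": 0, "y": 0, "z": 0.002, "ax": 0, "ay": 0, "az": 0, "jaw": 1}, {"x": -0.002, "y": 0, "z": 0, "ax": 0, "ay": 0, "az": 0, "jaw": 1}, {"x": -0.002, "y": 0, "z": 0, "ax": 0, "ay": 0, "az": 0, "jaw": 1}, {"x": -0.002, "y": 0, "z": 0, "ax": 0, "ay": 0, "az": 0, "jaw": 1}, {"x": 0, "y": 0, "z": 0, "ax": 0, "ay": 0, "az": 0, "jaw": 1}, {"x": 0, "y": 0, "z": 0, "ax": 0, "ay": 0, "az": 0, "jaw": 1}, {"x": 0, "y": 0, "z": 0, "ax": 0, "ay": 0, "az": 0, "jaw": 1}])

```text
time: 22.1
ee_pos: [0.5407, -0.1008, 0.3106]
orientation: [1.361, 2.793, -0.023]
force: [-4.6, 4.9, 4.8]
width: 0.0259
finger_force: 119.1
```

Request:
apply_moves(moves=[{"x": 0, "y": 0, "z": 0, "ax": 0, "ay": 0, "az": 0, "jaw": -0.4}, {"x": 0, "y": 0, "z": 0, "ax": 0, "ay": 0, "az": 0, "jaw": -0.4}, {"x": 0, "y": 0, "z": 0, "ax": 0, "ay": 0, "az": 0, "jaw": -0.4}, {"x": 0, "y": 0, "z": 0, "ax": 0, "ay": 0, "az": 0, "jaw": -0.4}, {"x": 0.04, "y": 0, "z": 0, "ax": 0, "ay": 0, "az": 0, "jaw": -0.4}, {"x": 0.08, "y": 0, "z": 0, "ax": 0, "ay": 0, "az": 0, "jaw": -0.4}, {"x": 0.08, "y": 0, "z": -0.01, "ax": 0, "ay": 0, "az": 0, "jaw": -0.4}, {"x": 0.04, "y": 0, "z": -0.03, "ax": 0, "ay": 0, "az": 0, "jaw": -0.4}])

```text
time: 23.1
ee_pos: [0.4639, -0.0045, 0.3241]
orientation: [1.36, 2.795, -0.027]
force: [0.1, -0.5, 0.5]
width: 0.0601
finger_force: 0.0
```

```bash
python3 - <<'E'
from h import *
snap('top');snap('scene')
def loc(p): return (ZR.inv().apply(np.array(p)-PO)*1000).round(1).tolist()
for c in('scene','top'):
    for f in(arm.tip_of,arm.search_frame):
        print(c,[(loc(cw(c,d['location'])),cw(c,d['location']).round(3).tolist(),round(d['score'],2)) for d in f(c,'packer_4')[:4]])
s=arm.read_state();print(loc(s['ee_pos']),s['time'])
R=RT(.05);g=[.504,.1125]
plan([(g+[.28],R,8,-.4),(g+[.2045],R,4,-.4),(g+[.2045],R,4,1)])
E
```

```text
scene [([-2.1, 1.8, 136.2], [0.595, -0.168, 0.136], 0.98), ([-233.6, 176.7, 27.4], [0.59, 0.122, 0.027], 0.72)]
scene [([-279.1, 135.1, 27.4], [0.529, 0.132, 0.027], 0.67), ([-24.4, 9.8, 145.3], [0.588, -0.146, 0.145], 0.62), ([-235.4, 177.0, 40.8], [0.589, 0.123, 0.041], 0.6), ([-1.8, 28.7, 187.4], [0.616, -0.152, 0.187], 0.54)]
top [([-236.4, 176.1, 31.2], [0.588, 0.124, 0.031], 0.79), ([1.0, 6.3, 140.6], [0.601, -0.168, 0.141], 0.61), ([-225.9, 171.1, 6.1], [0.591, 0.112, 0.006], 0.5), ([-234.8, 174.4, 16.9], [0.588, 0.121, 0.017], 0.39)]
top [([-61.2, 4.5, 145.9], [0.561, -0.12, 0.146], 0.74), ([-236.8, 168.9, 43.9], [0.582, 0.12, 0.044], 0.58), ([-27.5, -0.7, 192.9], [0.577, -0.15, 0.193], 0.55)]
[-208.2, 0.2, 325.4] 23.4
--
{'x': 0.018, 'y': 0.026, 'z': 0.011, 'ax': -0.0007, 'ay': 0.0015, 'az': -0.0381, 'jaw': -0.4}
{'x': 0.015, 'y': 0.027, 'z': 0.01, 'ax': -0.0008, 'ay': 0.0016, 'az': -0.0381, 'jaw': -0.4}
{'x': 0.012, 'y': 0.03, 'z': 0.011, 'ax': -0.0007, 'ay': 0.0015, 'az': -0.038, 'jaw': -0.4}
{'x': 0.008, 'y': 0.03, 'z': 0.011, 'ax': -0.0007, 'ay': 0.0016, 'az': -0.0381, 'jaw': -0.4}
{'x': 0.004, 'y': 0.031, 'z': 0.011, 'ax': -0.0007, 'ay': 0.0015, 'az': -0.0381, 'jaw': -0.4}
{'y': 0.031, 'z': 0.012, 'ax': -0.0008, 'ay': 0.0016, 'az': -0.0381, 'jaw': -0.4}
{'x': -0.003, 'y': 0.031, 'z': 0.011, 'ax': -0.0007, 'ay': 0.0015, 'az': -0.0381, 'jaw': -0.4}
{'x': -0.007, 'y': 0.031, 'z': 0.011, 'ax': -0.0007, 'ay': 0.0016, 'az': -0.038, 'jaw': -0.4}
--
{'z': 0.038, 'jaw': -0.4}
{'z': 0.038, 'jaw': -0.4}
{'z': 0.037, 'jaw': -0.4}
{'z': 0.038, 'jaw': -0.4}
{'jaw': 1.0}
{'jaw': 1.0}
{'jaw': 1.0}
{'jaw': 1.0}
end [0.5039 0.1126 0.2046]
```

Request:
apply_moves(moves=[{"x": 0.018, "y": 0.026, "z": 0.011, "ax": -0.0007, "ay": 0.0015, "az": -0.0381, "jaw": -0.4}, {"x": 0.015, "y": 0.028, "z": 0.01, "ax": -0.0008, "ay": 0.0016, "az": -0.0381, "jaw": -0.4}, {"x": 0.012, "y": 0.03, "z": 0.011, "ax": -0.0007, "ay": 0.0015, "az": -0.038, "jaw": -0.4}, {"x": 0.008, "y": 0.03, "z": 0.011, "ax": -0.0007, "ay": 0.0016, "az": -0.0381, "jaw": -0.4}, {"x": 0.004, "y": 0.031, "z": 0.011, "ax": -0.0007, "ay": 0.0015, "az": -0.0381, "jaw": -0.4}, {"x": 0, "y": 0.031, "z": 0.012, "ax": -0.0008, "ay": 0.0016, "az": -0.0381, "jaw": -0.4}, {"x": -0.003, "y": 0.031, "z": 0.011, "ax": -0.0007, "ay": 0.0015, "az": -0.0381, "jaw": -0.4}, {"x": -0.007, "y": 0.032, "z": 0.011, "ax": -0.0007, "ay": 0.0016, "az": -0.038, "jaw": -0.4}])

```text
time: 24.4
ee_pos: [0.5048, 0.1135, 0.2794]
orientation: [0.083, -3.139, -0.0]
force: [0.2, -0.7, 0.4]
width: 0.0598
finger_force: 0.0
```

```bash
python3 - <<'E'
from h import *
R=RT(.05);g=[.504,.1135]
plan([(g+[.2005],R,4,-.4)])
E
```

```text
--
{'z': 0.039, 'ay': -0.0001, 'az': 0.0002, 'jaw': -0.4}
{'x': 0.001, 'z': 0.04, 'ay': -0.0001, 'az': 0.0002, 'jaw': -0.4}
{'z': 0.039, 'ay': -0.0001, 'az': 0.0002, 'jaw': -0.4}
{'x': 0.001, 'z': 0.04, 'ay': -0.0001, 'az': 0.0002, 'jaw': -0.4}
end [0.5038 0.1134 0.2004]
```

Request:
apply_moves(moves=[{"x": 0, "y": 0, "z": 0.039, "ax": 0, "ay": 0, "az": 0.0002, "jaw": -0.4}, {"x": 0.001, "y": 0, "z": 0.04, "ax": 0, "ay": 0, "az": 0.0002, "jaw": -0.4}, {"x": 0, "y": 0, "z": 0.039, "ax": 0, "ay": 0, "az": 0.0002, "jaw": -0.4}, {"x": 0.001, "y": 0, "z": 0.04, "ax": 0, "ay": 0, "az": 0.0002, "jaw": -0.4}, {"x": 0, "y": 0, "z": 0, "ax": 0, "ay": 0, "az": 0, "jaw": 1}, {"x": 0, "y": 0, "z": 0, "ax": 0, "ay": 0, "az": 0, "jaw": 1}, {"x": 0, "y": 0, "z": 0, "ax": 0, "ay": 0, "az": 0, "jaw": 1}, {"x": 0, "y": 0, "z": 0, "ax": 0, "ay": 0, "az": 0, "jaw": 1}])

```text
time: 25.4
ee_pos: [0.5036, 0.1136, 0.202]
orientation: [-0.075, 3.14, 0.0]
force: [-1.2, 0.2, -0.8]
width: 0.0262
finger_force: 118.0
```

Request:
apply_moves(moves=[{"x": 0, "y": 0, "z": 0, "ax": 0, "ay": 0, "az": 0, "jaw": 1}, {"x": 0, "y": 0, "z": 0, "ax": 0, "ay": 0, "az": 0, "jaw": 1}, {"x": 0, "y": 0, "z": -0.02, "ax": 0, "ay": 0, "az": 0, "jaw": 1}, {"x": 0, "y": 0, "z": -0.04, "ax": 0, "ay": 0, "az": 0, "jaw": 1}, {"x": 0, "y": 0, "z": -0.06, "ax": 0, "ay": 0, "az": 0, "jaw": 1}, {"x": 0, "y": 0, "z": -0.07, "ax": 0, "ay": 0, "az": 0, "jaw": 1}, {"x": 0, "y": 0, "z": -0.07, "ax": 0, "ay": 0, "az": 0, "jaw": 1}, {"x": 0, "y": 0, "z": -0.06, "ax": 0, "ay": 0, "az": 0, "jaw": 1}])

```text
time: 26.4
ee_pos: [0.5032, 0.1136, 0.3636]
orientation: [-0.075, 3.139, 0.0]
force: [-0.4, -0.0, -0.6]
width: 0.0265
finger_force: 118.0
```

```bash
python3 - <<'E'
from h import *
F=[]
for i in range(2): snap('top');snap('scene');F.append(arm.read_state()['force'])
for c in('scene','top'):
        print(c,[(cw(c,d['location']).round(3).tolist(),round(d['score'],2)) for d in arm.tip_of(c,'packer_4')[:5]])
s=arm.read_state();print(s['ee_pos'],np.mean(F,0),s['width'],s['time'])
rel=[.082,0,-.1765];t=-.04;R=RT(PY,t)
plan([(tcp([-.15,0,.165],rel,t),R,8,1),(tcp([-.004,0,.165],rel,t),R,5,1)])
E
```

```text
scene [([0.594, -0.171, 0.137], 0.82), ([0.594, 0.121, 0.016], 0.81), ([0.591, 0.121, 0.189], 0.71)]
top [([0.599, -0.167, 0.137], 0.75), ([0.589, 0.12, 0.194], 0.61), ([0.59, 0.122, 0.018], 0.5)]
[0.50253608 0.11358098 0.35995852] [ 0.26061986 -0.07220039 -0.44933209] 0.0256884954080365 26.7
--
{'x': 0.015, 'y': -0.023, 'z': 0.006, 'ax': 0.0007, 'ay': -0.0016, 'az': 0.038, 'jaw': 1.0}
{'x': 0.012, 'y': -0.025, 'z': 0.005, 'ax': 0.0007, 'ay': -0.0016, 'az': 0.038, 'jaw': 1.0}
{'x': 0.009, 'y': -0.027, 'z': 0.006, 'ax': 0.0007, 'ay': -0.0015, 'az': 0.0379, 'jaw': 1.0}
{'x': 0.005, 'y': -0.027, 'z': 0.005, 'ax': 0.0007, 'ay': -0.0016, 'az': 0.038, 'jaw': 1.0}
{'x': 0.003, 'y': -0.027, 'z': 0.006, 'ax': 0.0007, 'ay': -0.0016, 'az': 0.038, 'jaw': 1.0}
{'x': -0.001, 'y': -0.028, 'z': 0.005, 'ax': 0.0007, 'ay': -0.0016, 'az': 0.038, 'jaw': 1.0}
{'x': -0.004, 'y': -0.027, 'z': 0.006, 'ax': 0.0007, 'ay': -0.0016, 'az': 0.0379, 'jaw': 1.0}
{'x': -0.007, 'y': -0.027, 'z': 0.006, 'ax': 0.0008, 'ay': -0.0016, 'az': 0.038, 'jaw': 1.0}
--
{'x': -0.058, 'z': 0.002, 'jaw': 1.0}
{'x': -0.059, 'z': 0.003, 'jaw': 1.0}
{'x': -0.058, 'z': 0.002, 'jaw': 1.0}
{'x': -0.058, 'z': 0.002, 'jaw': 1.0}
{'x': -0.059, 'z': 0.002, 'ay': 0.0001, 'jaw': 1.0}
end [ 0.5377 -0.0978  0.3383]
```

Request:
apply_moves(moves=[{"x": 0.015, "y": -0.023, "z": 0.008, "ax": 0.0007, "ay": -0.0016, "az": 0.038, "jaw": 1}, {"x": 0.012, "y": -0.025, "z": 0.008, "ax": 0.0007, "ay": -0.0016, "az": 0.038, "jaw": 1}, {"x": 0.009, "y": -0.027, "z": 0.008, "ax": 0.0007, "ay": -0.0015, "az": 0.0379, "jaw": 1}, {"x": 0.005, "y": -0.027, "z": 0.008, "ax": 0.0007, "ay": -0.0016, "az": 0.038, "jaw": 1}, {"x": 0.003, "y": -0.027, "z": 0.008, "ax": 0.0007, "ay": -0.0016, "az": 0.038, "jaw": 1}, {"x": -0.001, "y": -0.028, "z": 0.008, "ax": 0.0007, "ay": -0.0016, "az": 0.038, "jaw": 1}, {"x": -0.004, "y": -0.027, "z": 0.008, "ax": 0.0007, "ay": -0.0016, "az": 0.0379, "jaw": 1}, {"x": -0.007, "y": -0.027, "z": 0.008, "ax": 0.0008, "ay": -0.0016, "az": 0.038, "jaw": 1}])

```text
time: 27.7
ee_pos: [0.4476, 0.0169, 0.3277]
orientation: [1.367, 2.79, -0.027]
force: [0.4, 1.2, -1.5]
width: 0.026
finger_force: 118.1
```

```bash
python3 - <<'E'
from h import *
snap('top');snap('scene')
def loc(p): return (ZR.inv().apply(np.array(p)-PO)*1000).round(1).tolist()
for c in('scene','top'):
    print(c,[(loc(cw(c,d['location'])),round(d['score'],2)) for d in arm.tip_of(c,'packer_4')[:5]])
s=arm.read_state();print(loc(s['ee_pos']),s['time'])
t=-.04;R=RT(PY,t)
f=lambda x,z: PO+ZR.apply([x,0,z])
plan([(f(-.235,.3275),R,1,1),(f(-.11,.3275),R,4,1),(f(-.095,.3275),R,1,1),(f(-.091,.3255),R,2,1)])
E
```

```text
scene [([-230.7, 177.0, 16.5], 0.9), ([-0.1, 2.0, 136.1], 0.72), ([-148.6, 5.6, 156.8], 0.64)]
top [([-149.5, 3.5, 158.2], 0.89), ([-233.7, 173.3, 17.5], 0.73), ([-224.4, 170.7, 3.8], 0.64), ([-0.9, 2.6, 139.6], 0.56)]
[-238.7, 0.4, 328.6] 27.9
--
{'x': -0.007, 'y': -0.001, 'z': 0.003, 'ax': 0.0003, 'ay': -0.0001, 'az': 0.0004, 'jaw': 1.0}
{'x': -0.063, 'z': 0.002, 'jaw': 1.0}
{'x': -0.062, 'z': 0.003, 'jaw': 1.0}
{'x': -0.063, 'z': 0.002, 'jaw': 1.0}
{'x': -0.062, 'z': 0.003, 'jaw': 1.0}
{'x': -0.03, 'z': 0.001, 'jaw': 1.0}
{'x': -0.004, 'z': 0.002, 'jaw': 1.0}
{'x': -0.004, 'z': 0.002, 'jaw': 1.0}
end [ 0.5389 -0.0994  0.3255]
```

Request:
apply_moves(moves=[{"x": -0.007, "y": 0, "z": 0.003, "ax": 0.0003, "ay": 0, "az": 0.0004, "jaw": 1}, {"x": -0.063, "y": 0, "z": 0.002, "ax": 0, "ay": 0, "az": 0, "jaw": 1}, {"x": -0.062, "y": 0, "z": 0.003, "ax": 0, "ay": 0, "az": 0, "jaw": 1}, {"x": -0.063, "y": 0, "z": 0.002, "ax": 0, "ay": 0, "az": 0, "jaw": 1}, {"x": -0.062, "y": 0, "z": 0.003, "ax": 0, "ay": 0, "az": 0, "jaw": 1}, {"x": -0.03, "y": 0, "z": 0.001, "ax": 0, "ay": 0, "az": 0, "jaw": 1}, {"x": -0.004, "y": 0, "z": 0.002, "ax": 0, "ay": 0, "az": 0, "jaw": 1}, {"x": -0.004, "y": 0, "z": 0.002, "ax": 0, "ay": 0, "az": 0, "jaw": 1}])

```text
time: 28.9
ee_pos: [0.5387, -0.098, 0.3261]
orientation: [1.362, 2.793, -0.025]
force: [-3.7, 5.6, -0.4]
width: 0.0262
finger_force: 118.3
```

Request:
apply_moves(moves=[{"x": 0, "y": 0, "z": 0.002, "ax": 0, "ay": 0, "az": 0, "jaw": 1}, {"x": 0, "y": 0, "z": 0.002, "ax": 0, "ay": 0, "az": 0, "jaw": 1}, {"x": 0, "y": 0, "z": 0.002, "ax": 0, "ay": 0, "az": 0, "jaw": 1}, {"x": -0.002, "y": 0, "z": 0, "ax": 0, "ay": 0, "az": 0, "jaw": 1}, {"x": -0.002, "y": 0, "z": 0, "ax": 0, "ay": 0, "az": 0, "jaw": 1}, {"x": 0, "y": 0, "z": 0, "ax": 0, "ay": 0, "az": 0, "jaw": 1}, {"x": 0, "y": 0, "z": 0, "ax": 0, "ay": 0, "az": 0, "jaw": 1}, {"x": 0, "y": 0, "z": 0, "ax": 0, "ay": 0, "az": 0, "jaw": 1}])

```text
time: 29.9
ee_pos: [0.5393, -0.0985, 0.3231]
orientation: [1.363, 2.795, -0.024]
force: [-5.1, 8.5, 1.3]
width: 0.0264
finger_force: 118.4
```

Request:
apply_moves(moves=[{"x": 0.003, "y": 0, "z": 0.001, "ax": 0, "ay": 0, "az": 0, "jaw": 1}, {"x": 0, "y": 0, "z": 0, "ax": 0, "ay": 0, "az": 0, "jaw": -0.4}, {"x": 0, "y": 0, "z": 0, "ax": 0, "ay": 0, "az": 0, "jaw": -0.4}, {"x": 0, "y": 0, "z": 0, "ax": 0, "ay": 0, "az": 0, "jaw": -0.4}, {"x": 0, "y": 0, "z": 0, "ax": 0, "ay": 0, "az": 0, "jaw": -0.4}, {"x": 0.06, "y": 0, "z": 0, "ax": 0, "ay": 0, "az": 0, "jaw": -0.4}, {"x": 0.1, "y": 0, "z": 0, "ax": 0, "ay": 0, "az": 0, "jaw": -0.4}, {"x": 0.08, "y": 0, "z": -0.02, "ax": 0, "ay": 0, "az": 0, "jaw": -0.4}])

```text
time: 30.9
ee_pos: [0.4645, -0.0041, 0.3275]
orientation: [1.363, 2.79, -0.027]
force: [0.8, 0.2, -0.4]
width: 0.0596
finger_force: 0.0
```

```bash
python3 - <<'E'
from h import *
snap('top');snap('scene')
def loc(p): return (ZR.inv().apply(np.array(p)-PO)*1000).round(1).tolist()
for c in('scene','top'):
    print(c,[(loc(cw(c,d['location'])),cw(c,d['location']).round(3).tolist(),round(d['score'],2)) for d in arm.tip_of(c,'packer_4')[:5]])
s=arm.read_state();print(loc(s['ee_pos']),s['time'])
R=RT(.05);g=[.5045,.1135]
plan([(g+[.27],R,8,-.4),(g+[.1885],R,4,-.4)])
E
```

```text
scene [([-230.5, 174.7, 15.5], [0.591, 0.118, 0.015], 0.94), ([-1.1, 3.7, 145.8], [0.597, -0.168, 0.146], 0.67), ([2.9, 1.7, 139.2], [0.598, -0.172, 0.139], 0.48)]
top [([1.0, 2.5, 151.2], [0.598, -0.17, 0.151], 0.75), ([-232.6, 175.4, 20.1], [0.59, 0.12, 0.02], 0.61), ([-226.0, 173.4, 3.2], [0.592, 0.114, 0.003], 0.43)]
[-210.4, 0.9, 328.8] 31.1
--
{'x': 0.018, 'y': 0.026, 'z': 0.014, 'ax': -0.0007, 'ay': 0.0016, 'az': -0.0381, 'jaw': -0.4}
{'x': 0.015, 'y': 0.027, 'z': 0.014, 'ax': -0.0008, 'ay': 0.0017, 'az': -0.0381, 'jaw': -0.4}
{'x': 0.011, 'y': 0.03, 'z': 0.014, 'ax': -0.0007, 'ay': 0.0016, 'az': -0.038, 'jaw': -0.4}
{'x': 0.008, 'y': 0.03, 'z': 0.015, 'ax': -0.0008, 'ay': 0.0016, 'az': -0.0381, 'jaw': -0.4}
{'x': 0.003, 'y': 0.031, 'z': 0.014, 'ax': -0.0007, 'ay': 0.0017, 'az': -0.0381, 'jaw': -0.4}
{'x': 0.001, 'y': 0.031, 'z': 0.015, 'ax': -0.0008, 'ay': 0.0016, 'az': -0.0381, 'jaw': -0.4}
{'x': -0.004, 'y': 0.031, 'z': 0.014, 'ax': -0.0007, 'ay': 0.0016, 'az': -0.038, 'jaw': -0.4}
{'x': -0.008, 'y': 0.03, 'z': 0.015, 'ax': -0.0008, 'ay': 0.0017, 'az': -0.0381, 'jaw': -0.4}
--
{'z': 0.041, 'jaw': -0.4}
{'z': 0.041, 'jaw': -0.4}
{'z': 0.04, 'jaw': -0.4}
{'z': 0.041, 'jaw': -0.4}
end [0.5047 0.1135 0.1886]
```

Request:
apply_moves(moves=[{"x": 0.018, "y": 0.026, "z": 0.014, "ax": -0.0007, "ay": 0.0016, "az": -0.0381, "jaw": -0.4}, {"x": 0.015, "y": 0.027, "z": 0.014, "ax": -0.0008, "ay": 0.0017, "az": -0.0381, "jaw": -0.4}, {"x": 0.011, "y": 0.03, "z": 0.014, "ax": -0.0007, "ay": 0.0016, "az": -0.038, "jaw": -0.4}, {"x": 0.008, "y": 0.03, "z": 0.015, "ax": -0.0008, "ay": 0.0016, "az": -0.0381, "jaw": -0.4}, {"x": 0.003, "y": 0.031, "z": 0.014, "ax": -0.0007, "ay": 0.0017, "az": -0.0381, "jaw": -0.4}, {"x": 0.001, "y": 0.031, "z": 0.015, "ax": -0.0008, "ay": 0.0016, "az": -0.0381, "jaw": -0.4}, {"x": -0.004, "y": 0.031, "z": 0.014, "ax": -0.0007, "ay": 0.0016, "az": -0.038, "jaw": -0.4}, {"x": -0.008, "y": 0.03, "z": 0.015, "ax": -0.0008, "ay": 0.0017, "az": -0.0381, "jaw": -0.4}])

```text
time: 32.1
ee_pos: [0.5062, 0.1127, 0.2693]
orientation: [0.081, -3.14, -0.001]
force: [-0.1, -0.9, 0.0]
width: 0.06
finger_force: 0.0
```

```bash
python3 - <<'E'
from h import *
R=RT(.05);g=[.5045,.1135]
plan([(g+[.1885],R,4,-.4)])
E
```

```text
--
{'x': 0.001, 'z': 0.04, 'ay': -0.0001, 'az': 0.0001, 'jaw': -0.4}
{'x': 0.001, 'y': 0.001, 'z': 0.041, 'ax': 0.0001, 'az': 0.0001, 'jaw': -0.4}
{'z': 0.04, 'ay': -0.0001, 'az': 0.0001, 'jaw': -0.4}
{'x': 0.001, 'y': 0.001, 'z': 0.041, 'ax': 0.0001, 'ay': -0.0001, 'az': 0.0001, 'jaw': -0.4}
end [0.5046 0.1137 0.1883]
```

Request:
apply_moves(moves=[{"x": 0.001, "y": 0, "z": 0.04, "ax": 0, "ay": 0, "az": 0.0001, "jaw": -0.4}, {"x": 0.001, "y": 0.001, "z": 0.041, "ax": 0, "ay": 0, "az": 0.0001, "jaw": -0.4}, {"x": 0, "y": 0, "z": 0.04, "ax": 0, "ay": 0, "az": 0, "jaw": -0.4}, {"x": 0.001, "y": 0.001, "z": 0.041, "ax": 0, "ay": 0, "az": 0, "jaw": -0.4}, {"x": 0, "y": 0, "z": 0, "ax": 0, "ay": 0, "az": 0, "jaw": 1}, {"x": 0, "y": 0, "z": 0, "ax": 0, "ay": 0, "az": 0, "jaw": 1}, {"x": 0, "y": 0, "z": 0, "ax": 0, "ay": 0, "az": 0, "jaw": 1}, {"x": 0, "y": 0, "z": 0, "ax": 0, "ay": 0, "az": 0, "jaw": 1}])

```text
time: 33.1
ee_pos: [0.5034, 0.1143, 0.1895]
orientation: [-0.075, 3.141, 0.001]
force: [0.5, 0.5, -0.0]
width: 0.0262
finger_force: 118.5
```

Request:
apply_moves(moves=[{"x": 0, "y": 0, "z": 0, "ax": 0, "ay": 0, "az": 0, "jaw": 1}, {"x": 0, "y": 0, "z": 0, "ax": 0, "ay": 0, "az": 0, "jaw": 1}, {"x": 0, "y": 0, "z": -0.02, "ax": 0, "ay": 0, "az": 0, "jaw": 1}, {"x": 0, "y": 0, "z": -0.04, "ax": 0, "ay": 0, "az": 0, "jaw": 1}, {"x": 0, "y": 0, "z": -0.07, "ax": 0, "ay": 0, "az": 0, "jaw": 1}, {"x": 0, "y": 0, "z": -0.08, "ax": 0, "ay": 0, "az": 0, "jaw": 1}, {"x": 0, "y": 0, "z": -0.08, "ax": 0, "ay": 0, "az": 0, "jaw": 1}, {"x": 0, "y": 0, "z": -0.06, "ax": 0, "ay": 0, "az": 0, "jaw": 1}])

```text
time: 34.1
ee_pos: [0.5032, 0.1142, 0.3662]
orientation: [-0.076, 3.14, 0.002]
force: [-0.6, 0.3, -0.3]
width: 0.0262
finger_force: 118.5
```

```bash
python3 - <<'E'
from h import *
snap('top');snap('scene')
for c in('scene','top'):
        print(c,[(cw(c,d['location']).round(3).tolist(),round(d['score'],2)) for d in arm.tip_of(c,'packer_4')[:5]])
s=arm.read_state();print(s['ee_pos'],s['width'],s['time'])
t=-.04;R=RT(PY,t)
f=lambda x,z: PO+ZR.apply([x,0,z])
plan([(f(-.239,.3385),R,8,1)])
E
```

```text
scene [([0.591, 0.118, -0.0], 0.89), ([0.599, -0.17, 0.15], 0.84), ([0.591, 0.12, 0.199], 0.83), ([0.597, -0.171, 0.136], 0.49), ([0.358, -0.378, -0.003], 0.3)]
top [([0.588, 0.123, 0.194], 0.8), ([0.594, -0.171, 0.153], 0.75), ([0.588, 0.114, 0.005], 0.5)]
[0.50300165 0.11418339 0.36400983] 0.026368747476464654 34.3
--
{'x': 0.015, 'y': -0.024, 'z': 0.006, 'ax': 0.0008, 'ay': -0.0015, 'az': 0.038, 'jaw': 1.0}
{'x': 0.012, 'y': -0.025, 'z': 0.007, 'ax': 0.0008, 'ay': -0.0015, 'az': 0.038, 'jaw': 1.0}
{'x': 0.009, 'y': -0.026, 'z': 0.006, 'ax': 0.0007, 'ay': -0.0016, 'az': 0.038, 'jaw': 1.0}
{'x': 0.006, 'y': -0.027, 'z': 0.007, 'ax': 0.0008, 'ay': -0.0015, 'az': 0.038, 'jaw': 1.0}
{'x': 0.003, 'y': -0.028, 'z': 0.006, 'ax': 0.0008, 'ay': -0.0015, 'az': 0.038, 'jaw': 1.0}
{'x': -0.001, 'y': -0.028, 'z': 0.006, 'ax': 0.0008, 'ay': -0.0015, 'az': 0.038, 'jaw': 1.0}
{'x': -0.004, 'y': -0.027, 'z': 0.007, 'ax': 0.0007, 'ay': -0.0015, 'az': 0.038, 'jaw': 1.0}
{'x': -0.007, 'y': -0.027, 'z': 0.007, 'ax': 0.0008, 'ay': -0.0016, 'az': 0.038, 'jaw': 1.0}
end [0.4477 0.0175 0.3384]
```

Request:
apply_moves(moves=[{"x": 0.015, "y": -0.024, "z": 0.006, "ax": 0.0008, "ay": -0.0015, "az": 0.038, "jaw": 1}, {"x": 0.012, "y": -0.025, "z": 0.007, "ax": 0.0008, "ay": -0.0015, "az": 0.038, "jaw": 1}, {"x": 0.009, "y": -0.026, "z": 0.006, "ax": 0.0007, "ay": -0.0016, "az": 0.038, "jaw": 1}, {"x": 0.006, "y": -0.027, "z": 0.007, "ax": 0.0008, "ay": -0.0015, "az": 0.038, "jaw": 1}, {"x": 0.003, "y": -0.028, "z": 0.006, "ax": 0.0008, "ay": -0.0015, "az": 0.038, "jaw": 1}, {"x": -0.001, "y": -0.028, "z": 0.006, "ax": 0.0008, "ay": -0.0015, "az": 0.038, "jaw": 1}, {"x": -0.004, "y": -0.027, "z": 0.007, "ax": 0.0007, "ay": -0.0015, "az": 0.038, "jaw": 1}, {"x": -0.007, "y": -0.027, "z": 0.007, "ax": 0.0008, "ay": -0.0016, "az": 0.038, "jaw": 1}])

```text
time: 35.3
ee_pos: [0.4467, 0.0172, 0.3357]
orientation: [1.368, 2.793, -0.03]
force: [-0.6, 0.1, 0.0]
width: 0.0262
finger_force: 118.5
```

```bash
python3 - <<'E'
from h import *
snap('top');snap('scene')
def loc(p): return (ZR.inv().apply(np.array(p)-PO)*1000).round(1).tolist()
for c in('scene','top'):
    print(c,[(loc(cw(c,d['location'])),round(d['score'],2)) for d in arm.tip_of(c,'packer_4')[:6]])
s=arm.read_state();print(loc(s['ee_pos']),s['time'])
t=-.04;R=RT(PY,t)
f=lambda x,z: PO+ZR.apply([x,0,z])
plan([(f(-.239,.337),R,1,1),(f(-.179,.337),R,2,1),(f(-.155,.336),R,3,1),(f(-.155,.336),R,2,1)])
E
```

```text
scene [([-0.8, 3.7, 152.3], 0.92), ([-146.1, -1.7, 163.3], 0.85), ([-228.4, 173.2, -0.4], 0.71), ([0.5, 1.2, 135.8], 0.68)]
top [([-152.5, 0.1, 170.0], 0.79), ([-227.7, 172.4, 5.3], 0.62), ([-2.3, -0.0, 152.3], 0.51)]
[-239.5, -0.1, 336.7] 35.5
--
{'x': -0.001, 'ax': -0.0007, 'ay': -0.0009, 'az': 0.0004, 'jaw': 1.0}
{'x': -0.06, 'z': 0.002, 'jaw': 1.0}
{'x': -0.06, 'z': 0.002, 'jaw': 1.0}
{'x': -0.016, 'z': 0.001, 'jaw': 1.0}
{'x': -0.016, 'z': 0.002, 'jaw': 1.0}
{'x': -0.016, 'z': 0.001, 'jaw': 1.0}
{'jaw': 1.0}
{'jaw': 1.0}
end [ 0.4995 -0.049   0.3361]
```

Request:
apply_moves(moves=[{"x": -0.001, "y": 0, "z": 0, "ax": -0.0007, "ay": -0.0009, "az": 0.0004, "jaw": 1}, {"x": -0.06, "y": 0, "z": 0.002, "ax": 0, "ay": 0, "az": 0, "jaw": 1}, {"x": -0.06, "y": 0, "z": 0.002, "ax": 0, "ay": 0, "az": 0, "jaw": 1}, {"x": -0.016, "y": 0, "z": 0.001, "ax": 0, "ay": 0, "az": 0, "jaw": 1}, {"x": -0.016, "y": 0, "z": 0.002, "ax": 0, "ay": 0, "az": 0, "jaw": 1}, {"x": -0.016, "y": 0, "z": 0.001, "ax": 0, "ay": 0, "az": 0, "jaw": 1}, {"x": 0, "y": 0, "z": 0, "ax": 0, "ay": 0, "az": 0, "jaw": 1}, {"x": 0, "y": 0, "z": 0, "ax": 0, "ay": 0, "az": 0, "jaw": 1}])

```text
time: 36.5
ee_pos: [0.4993, -0.0487, 0.3369]
orientation: [1.362, 2.791, -0.027]
force: [-2.4, 1.8, -5.5]
width: 0.0261
finger_force: 118.5
```

Request:
apply_moves(moves=[{"x": -0.018, "y": 0, "z": 0.001, "ax": 0, "ay": 0, "az": 0, "jaw": 1}, {"x": -0.018, "y": 0, "z": 0.001, "ax": 0, "ay": 0, "az": 0, "jaw": 1}, {"x": -0.018, "y": 0, "z": 0.001, "ax": 0, "ay": 0, "az": 0, "jaw": 1}, {"x": -0.018, "y": 0, "z": 0.001, "ax": 0, "ay": 0, "az": 0, "jaw": 1}, {"x": -0.018, "y": 0, "z": 0.001, "ax": 0, "ay": 0, "az": 0, "jaw": 1}, {"x": -0.016, "y": 0, "z": 0.001, "ax": 0, "ay": 0, "az": 0, "jaw": 1}, {"x": -0.01, "y": 0, "z": 0, "ax": 0, "ay": 0, "az": 0, "jaw": 1}, {"x": 0, "y": 0, "z": 0, "ax": 0, "ay": 0, "az": 0, "jaw": 1}])

```text
time: 37.5
ee_pos: [0.536, -0.0957, 0.3372]
orientation: [1.361, 2.787, -0.028]
force: [-1.2, 0.2, -6.9]
width: 0.0263
finger_force: 118.7
```

```bash
python3 - <<'E'
from h import *
snap('top');snap('scene')
def loc(p): return (ZR.inv().apply(np.array(p)-PO)*1000).round(1).tolist()
for c in('scene','top'):
  for t in('packer_4','foot_face'):
    print(c,t,[(loc(cw(c,d['location'])),round(d['score'],2)) for d in arm.tip_of(c,t)[:6]])
s=arm.read_state();print(loc(s['ee_pos']),s['time'],ZR.inv().apply(s['force']))
E
```

```text
scene packer_4 [([-1.9, 4.9, 164.1], 0.77), ([-231.0, 175.0, -0.6], 0.73), ([1.0, 2.0, 136.8], 0.5)]
scene foot_face [([1.2, -0.3, 175.5], 0.79)]
top packer_4 [([-226.7, 173.7, 4.2], 0.72)]
top foot_face [([4.6, -2.0, 180.0], 0.53)]
[-95.9, -0.0, 337.6] 37.8 [ 1.95242271 -0.50712281 -6.80386769]
```

Request:
apply_moves(moves=[{"x": -0.004, "y": 0, "z": 0.002, "ax": 0, "ay": 0, "az": 0, "jaw": 1}, {"x": -0.004, "y": 0, "z": 0.002, "ax": 0, "ay": 0, "az": 0, "jaw": 1}, {"x": -0.002, "y": 0, "z": 0.002, "ax": 0, "ay": 0, "az": 0, "jaw": 1}, {"x": 0, "y": 0, "z": 0.001, "ax": 0, "ay": 0, "az": 0, "jaw": 1}, {"x": 0, "y": 0, "z": 0, "ax": 0, "ay": 0, "az": 0, "jaw": 1}, {"x": 0, "y": 0, "z": 0, "ax": 0, "ay": 0, "az": 0, "jaw": 1}, {"x": 0, "y": 0, "z": 0, "ax": 0, "ay": 0, "az": 0, "jaw": 1}, {"x": 0, "y": 0, "z": 0, "ax": 0, "ay": 0, "az": 0, "jaw": 1}])

```text
time: 38.8
ee_pos: [0.5388, -0.0986, 0.3346]
orientation: [1.361, 2.789, -0.026]
force: [-4.7, 3.4, -2.5]
width: 0.026
finger_force: 119.3
```

Request:
apply_moves(moves=[{"x": 0, "y": 0, "z": 0.002, "ax": 0, "ay": 0, "az": 0, "jaw": 1}, {"x": 0, "y": 0, "z": 0.001, "ax": 0, "ay": 0, "az": 0, "jaw": 1}, {"x": -0.001, "y": 0, "z": 0.001, "ax": 0, "ay": 0, "az": 0, "jaw": 1}, {"x": 0, "y": 0, "z": 0, "ax": 0, "ay": 0, "az": 0, "jaw": 1}, {"x": 0, "y": 0, "z": 0, "ax": 0, "ay": 0, "az": 0, "jaw": 1}, {"x": 0, "y": 0, "z": 0, "ax": 0, "ay": 0, "az": 0, "jaw": 1}, {"x": 0, "y": 0, "z": 0, "ax": 0, "ay": 0, "az": 0, "jaw": 1}, {"x": 0, "y": 0, "z": 0, "ax": 0, "ay": 0, "az": 0, "jaw": 1}])

```text
time: 39.8
ee_pos: [0.539, -0.0987, 0.3338]
orientation: [1.361, 2.79, -0.025]
force: [-8.4, 6.8, 4.0]
width: 0.0263
finger_force: 120.1
```

```bash
python3 - <<'E'
from h import *
F=[]
for i in range(3): a=snap('top');b=snap('scene');F.append(ZR.inv().apply(arm.read_state()['force']))
def loc(p): return (ZR.inv().apply(np.array(p)-PO)*1000).round(1).tolist()
for c in('scene','top'):
  for t in('packer_4','foot_face','lid'):
    print(c,t,[(loc(cw(c,d['location'])),cw(c,d['location']).round(3).tolist(),round(d['score'],2)) for d in arm.tip_of(c,t)[:4]])
s=arm.read_state();print(loc(s['ee_pos']),s['time'],np.mean(F,0),s['finger_force'])
B=cv2.resize(b[70:230,190:320,::-1],None,fx=3.6,fy=3.6,interpolation=cv2.INTER_CUBIC);cv2.imwrite('pics/c8.png',B)
E
```

```text
scene packer_4 [([3.2, 3.8, 137.5], [0.6, -0.171, 0.138], 0.66), ([-229.1, 174.8, 0.5], [0.591, 0.117, 0.0], 0.57), ([1.2, 4.8, 150.3], [0.6, -0.169, 0.15], 0.44)]
scene foot_face [([1.8, 5.5, 174.2], [0.6, -0.169, 0.174], 0.8)]
scene lid [([-243.0, 152.1, -2.7], [0.565, 0.114, -0.003], 0.67), ([-427.6, 258.1, 1.5], [0.535, 0.325, 0.001], 0.62), ([0.7, 4.3, 26.4], [0.599, -0.169, 0.026], 0.41)]
top packer_4 [([-226.0, 170.3, 4.9], [0.59, 0.112, 0.005], 0.96)]
top foot_face [([1.6, 0.1, 178.4], [0.596, -0.172, 0.178], 0.38)]
top lid [([-423.3, 250.6, -1.7], [0.532, 0.317, -0.002], 0.83)]
[-91.5, 0.5, 333.8] 40.4 [-9.93530161 -2.72263092  4.33962916] 120.09258470178338
```

View pics/c8.png

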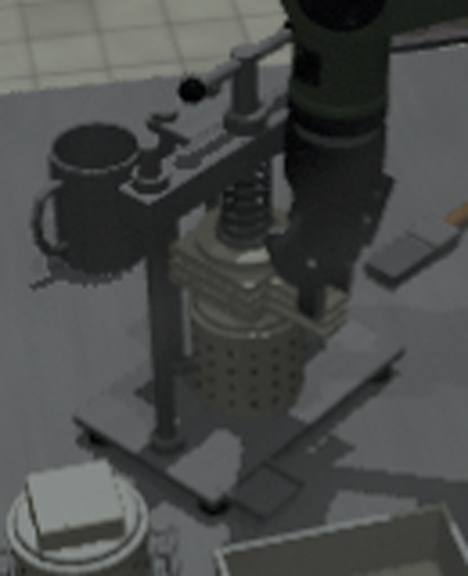

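The picture shows three packers stacked flat on the block under the raised foot (crop 225,270), with the gripper on the top tab (310,290). I'll ease the downward push slightly so the stack isn't levered.

Request:
apply_moves(moves=[{"x": 0, "y": 0, "z": -0.001, "ax": 0, "ay": 0, "az": 0, "jaw": 1}, {"x": 0, "y": 0, "z": 0, "ax": 0, "ay": 0, "az": 0, "jaw": 1}, {"x": 0, "y": 0, "z": 0, "ax": 0, "ay": 0, "az": 0, "jaw": 1}, {"x": 0, "y": 0, "z": 0, "ax": 0, "ay": 0, "az": 0, "jaw": 1}, {"x": 0, "y": 0, "z": 0, "ax": 0, "ay": 0, "az": 0, "jaw": 1}, {"x": 0, "y": 0, "z": 0, "ax": 0, "ay": 0, "az": 0, "jaw": 1}, {"x": 0, "y": 0, "z": 0, "ax": 0, "ay": 0, "az": 0, "jaw": 1}, {"x": 0, "y": 0, "z": 0, "ax": 0, "ay": 0, "az": 0, "jaw": 1}])

```text
time: 41.4
ee_pos: [0.539, -0.0987, 0.3339]
orientation: [1.361, 2.79, -0.025]
force: [-7.0, 6.0, 3.1]
width: 0.0258
finger_force: 119.7
```

```bash
python3 - <<'E'
from h import *
F=[]
for i in range(4): snap('scene');F.append(ZR.inv().apply(arm.read_state()['force']))
f=np.mean(F,0);s=arm.read_state();print(f,s['ee_pos'],s['finger_force'])
if -2<f[2]<4: print(arm.finish_job())
E
```

```text
[-9.08247139 -2.41122108  2.50238878] [ 0.53899067 -0.09870201  0.33390884] 119.72955289817946
the job is handed in; nothing more can be done
None
```

I handed the job in at about 41.6 s: lid flat on the bench, three packers home under the lifted foot, and the top one still gripped at about 120 N; the hand-in returned no verdict.

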